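# Close the draw latch of a clamping fixture

## Task

Clamp the grey spacer in the fixture by closing its draw latch: lift the wire loop by its black tab over the keeper, gently draw it back until it is seated under the keeper's lip, then swing the red lever over past its dead centre and press it home on its rubber stop firmly, with about 15 N (never above 25 N), and let go. Do not ram the loop against the keeper (keep below 25 N there), and leave the other things on the worktop alone.

Things in the scene. Friction and masses are not known exactly. Their poses are not given: they have to be found in the camera images.
- fixture: Clamping fixture: bolted-down aluminium plate 250 x 90 x 12 mm with a blue fixed jaw, a grey spacer and a grey sliding jaw. Origin at worktop level under the lever's pivot. +x runs level from the lever's pivot towards the keeper, roughly to the robot's right (within 0.4 rad); z up. Lever and loop swing in its vertical x-z plane.
- lever_pivot (a point): The lever's pivot, 52 mm above the worktop on the fixture's middle line; axes as for the fixture.
- lever (a joint): Lever angle (rad), grows as the lever swings away from the keeper and down. 0: the 25 mm crank from pivot to loop pin is upright, the handle leans 0.14 towards the keeper; 1.71: handle level, pointing to the fixture's -x. Starts at 0.1 to 0.4; friction holds it while the loop is slack. Seated loop: taut near 0.8, dead centre near 1.57 (about 8 N at the handle in between; it springs back if let go).
- handle: Red plastic handle of the lever: 22 mm wide, 12 mm thick, from 39 to 105 mm from the pivot. Origin on the pivot; its z axis runs out along the handle's middle line; its +x axis is the normal of the broad face that is pushed (facing the keeper when upright, up when closed).
- handle_pad (a point): Middle of the handle's broad face that is pushed, 75 mm from the pivot along the handle.
- loop: Steel wire loop, 5 mm side wires 30 mm apart; origin at its pin on the lever (25 mm from the pivot); x runs along the loop to the cross bar, 104.5 mm from the pin. Friction holds it where it is left, so it swings up together with the lever unless it is seated. Pulling or pushing it along turns the lever too (about 3 N).
- loop_bar (a point): Middle of the loop's cross bar (6 mm thick round bar).
- loop_tab (a point): Middle of the loop's black thumb tab, to be gripped from above across its 10 mm width (along the fixture's y): 10 x 10 mm, 28 mm tall, standing 18 mm outward of the cross bar; this point is 15 mm above the bar's middle line (loop frame) and 13 mm below the tab's top. The tab may turn between the pads as the loop swings.
- keeper_seat (a point): Where the cross bar's middle lies when seated, at pivot height, 85 mm from the pivot (jaw open); axes as fixture. The keeper is a steel hook 26 mm wide: upright face 3 mm from here on the lever's side; above, a lip (underside 5 mm up, top 12 mm up) reaches 5 mm out from that face, away from the lever. The jaw's flat top is 10 mm below and runs 21 mm outward: a bar lowered onto it slides home.
- jaw: Grey sliding jaw that carries the keeper; origin and axes coincide with the fixture's while the jaw is open. The closed latch draws it about 3.5 mm towards the pivot against springs (28 N per mm).
- jaw_mark (a point): A point low on the jaw's face, 59 mm from the pivot horizontally when the jaw is open.
- stop_block: Small dark block, 24 x 30 x 14 mm, that carries the lever's stop: a screw with a rubber tip (16 mm across), 85 mm from the pivot under the handle. Origin under the block, 12 mm above the worktop. The screw is set differently each time: its tip is 42 to 50 mm above the worktop, so the handle meets it between lever = 1.66 and 1.76, which has to be felt. It yields 1 mm per 4 N.
- tip_box: Small orange and cream box, 41 x 61 x 19 mm, loose, origin under its centre; leave alone.
- ref_block0: Grey round reference block, 60 mm across, 12 mm high, loose, origin under its centre; leave alone.
- cleaner_bottle: White bottle with red cap, 51 mm across, 137 mm tall, loose, origin under its centre; leave alone.
- dial_gauge: Dial gauge lying on its back, 96 x 58 x 24 mm, loose, origin under its centre; leave alone.

How it is judged:
By the outcome, as a careful person would: the job done as asked, in the order asked, and still so for the second after the job is handed in, with the robot touching nothing.
It also fails if it takes over 64 s, if anything falls off the work surface, if the arm or the gripper's body presses on something with over 40 N, if the wrist force passes 120 N, or if a joint passes its speed limit or range.

## Robot

A 7-joint arm with a two-finger parallel gripper is mounted at the origin on a cart in front of the work surface, level with it; the furniture and walls round the work are solid. World frame = base frame: x ahead of the robot, y to its left, z up, the work surface at z = 0. Lengths are in m, angles in rad, forces in N, time in s.
With the tool pointing down it reaches from about 0.425 to 0.925 m from the base axis. Payload 6.8 kg.
Tool frame: the origin (TCP) lies between the finger pads; the fingertips stand 11 mm ahead of it and the grasp point (between the pads) lies 8 mm behind it; z points along the fingers, y is the line along which they close (so a half turn about z gives the same grasp; the last joint's range is limited). The gripper opens to 85 mm and grips with 20 to 120 N. Pads are 22 mm wide; open, the fingers measure 114 mm over their backs; the gripper's body (76 mm by 85 mm) begins 54 mm behind the grasp point. The pads swing forward as they close: fully open they stand 13 mm farther back than shut.
Start: joints at [-1.444, 0.477, 0.022, 1.555, -0.011, 1.109, -0.083], TCP at [0.157, 0.656, 0.208] pointing down, gripper open.
Joint ranges: [-2.96, 2.96], [-0.34, 2.1], [-1.41, 1.46], [0.24, 2.44], [-1.37, 4.51], [0.17, 1.92], [-2.96, 2.96]. Speed limits (rad/s): [2.39, 2.39, 3.14, 3.14, 3.14, 3.14, 3.14].

## Interface

Orientations are given as a rotation vector (axis times angle).
In Python, from bench import r gives the robot as it stands.
- The arm moves only by the tool send_rows, never from a script. Its argument "deltas" is a list of rows, each an object of numbers: "dx", "dy", "dz": the shift along the world's x, y, z in mm; "rx", "ry", "rz": the turn, a rotation vector about the world's x, y, z in degrees. A call has 1 to 5 rows; each row is the pose to reach, as a shift and turn from the pose commanded when the call began; what a row does not reach only later rows make up. A row lasts 1/12 s, in which the tool goes at most 41.7 mm and 7.16 degrees, less where a joint would pass 70% of its speed; a pose out of reach is approached as far as the arm can. A call with a gripper value outside its range is refused whole. "jaw" is the finger opening in mm, from 0 to 85.4, set as the call begins (left out, the last holds). The fingers move at their own pace and stop on an object; "newtons" is the grip in N (left out, the last holds). Time passes only in rows, so rows that repeat a pose let the fingers close. It gives the time, the measured TCP pose, the force, the opening and the grip force at its end, in the units of the state.
- r.get_obs(): the state, without advancing time (a new reading comes with each control period).
- r.grab_frame(name): name is "scene" or "top"; returns a dict with "frame" (420x560x3 uint8, blue, green, red), "z_map" (420x560 float32, m along the optical axis (not along the pixel's ray), 0 where there is no reading), "vertical_fov" (degrees; the focal length in pixels is half the picture's height over the tangent of half this angle, whatever the lens; pixels are square), "cx", "cy" (the principal point, pixels), "xyz" and "orientation" of the camera in the world. Camera axes: x right, y down, z forward; pixel columns grow to the right and rows downward; lengths in m; the calibration is good to about 2 mm. A picture is of the moment at which its call begins.
- r.hand_in(): hands the job in; it is judged then, once.
The state is a dict: "clock": time; "joints": joint angles; "qvel": joint speeds; "tau": joint torques, N m; "tcp_pos": TCP position; "orientation": TCP orientation; "contact_force": force on the tool from outside, world axes, zero at the start; "moment": the same for the moment, N m; "grip_width": finger opening in m; "gripper_force": force on a finger pad.
Only numpy, scipy, OpenCV 4.12 (cv2) and the standard library are available. Lean on these libraries where they do the work, as an engineer would, in place of code of your own. Each camera call takes 0.05 s, during which the arm holds its last target. There are 200 camera calls.

## Working session

There is one attempt and no reset: what is moved stays moved. The work goes in short steps, Python scripts to look and compute and a tool call to move; the robot and the scene stay as the last step left them, time stands still between calls to the robot, and variables do not carry over. Pictures are saved under pics/ and viewed, at most 10 in all, crops included, and the job is handed in when it is done.

Besides the shell and the picture viewer there is one more tool, called after "Request:" as name([rows], argument=value, ...), one row to a line, values as JSON. send_rows: Moves the arm, as the interface text tells. Its arguments: {"type":"object","properties":{"deltas":{"type":"array","items":{"type":"object","properties":{"dx":{"type":"number"},"dy":{"type":"number"},"dz":{"type":"number"},"rx":{"type":"number"},"ry":{"type":"number"},"rz":{"type":"number"}}}},"jaw":{"type":"number"},"newtons":{"type":"number"}},"required":["deltas"]}

```bash
mkdir -p pics; ls
cat > h.py <<'E'
import numpy as np, cv2
from scipy.spatial.transform import Rotation as R
from bench import r
def grab(n):
    g=r.grab_frame(n); im=np.ascontiguousarray(g["frame"]); H=im.shape[0]
    f=H/2/np.tan(np.radians(g["vertical_fov"])/2)
    o=np.array(g["orientation"],float)
    M=R.from_rotvec(o.ravel()).as_matrix() if o.size==3 else o
    return dict(im=im,z=g["z_map"],f=f,cx=g["cx"],cy=g["cy"],t=np.array(g["xyz"]),M=M)
def pts(c):
    v,u=np.mgrid[:c["im"].shape[0],:c["im"].shape[1]]
    P=np.stack([(u-c["cx"])/c["f"],(v-c["cy"])/c["f"],np.ones_like(u,float)],-1)*c["z"][...,None]
    return P@c["M"].T+c["t"]
def proj(c,p):
    q=(np.atleast_2d(p)-c["t"])@c["M"]; return q[:,:2]/q[:,2:]*c["f"]+[c["cx"],c["cy"]]
def ray(c,u,v):
    d=c["M"]@np.array([(u-c["cx"])/c["f"],(v-c["cy"])/c["f"],1]); return c["t"],d
E
python3 - <<'E'
from h import *
for n in("scene","top"):
    c=grab(n); cv2.imwrite(f"pics/{n}0.png",c["im"]); print(n,c["t"],c["M"].round(3).tolist(),c["f"],c["cx"],c["cy"])
o=r.get_obs(); print({k:np.round(v,3) for k,v in o.items()})
E
```

```text
pics
scene [ 0.14856597 -0.48447079  0.8462703 ] [[0.757, -0.506, 0.413], [-0.653, -0.57, 0.499], [-0.017, -0.647, -0.762]] 384.8036456715802 278.1831791148747 207.6668472658186
top [ 0.29479509 -0.00221268  1.38610365] [[0.002, -0.982, 0.187], [-1.0, -0.002, -0.001], [0.001, -0.187, -0.982]] 455.21487377052415 277.65899052340484 207.0269688200678
{'clock': np.float64(0.1), 'joints': array([-1.444,  0.478,  0.022,  1.556, -0.011,  1.109, -0.083]), 'qvel': array([-0.   ,  0.   ,  0.   , -0.003, -0.   , -0.002, -0.   ]), 'tau': array([ 5.0000e-03, -5.9776e+01,  1.6140e+00, -2.8195e+01,  1.3000e-02,
        5.0000e-03, -0.0000e+00]), 'tcp_pos': array([0.157, 0.656, 0.207]), 'orientation': array([-3.68e-01, -3.12e+00,  2.00e-03]), 'contact_force': array([-0.492, -0.145, -1.033]), 'moment': array([ 0.013, -0.001,  0.009]), 'gripper_force': np.float64(0.0), 'grip_width': np.float64(0.085)}
```

View pics/scene0.png

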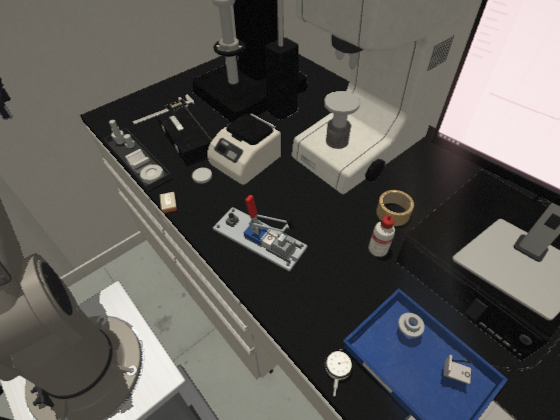

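View pics/top0.png

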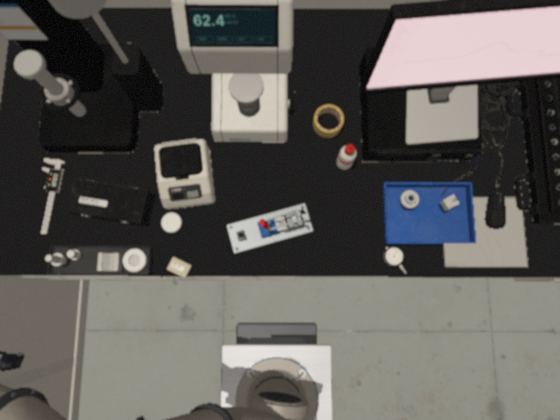

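Scene: fixture plate spans about (213,220)-(305,260), red handle at (251,205), loop bar/tab near (287,226). Top: plate (228..313, 205..250), red lever at (264,224), keeper near (300,215).

Run:
```python
from h import *
c=grab("scene"); t=grab("top")
a=cv2.resize(c["im"][185:275,205:315],None,fx=7,fy=6.6*7/6.6,interpolation=cv2.INTER_CUBIC)[:600]
b=cv2.resize(t["im"][198:256,222:320],None,fx=8,fy=8,interpolation=cv2.INTER_CUBIC)
cv2.imwrite("pics/cs.png",cv2.resize(c["im"][188:272,208:312],None,fx=7,fy=7,interpolation=cv2.INTER_CUBIC)); cv2.imwrite("pics/ct.png",b)
for n,k in(("s",c),("t",t)):
    P=pts(k); im=k["im"].astype(int)
    roi=(P[...,0]>.38)&(P[...,0]<.7)&(abs(P[...,1])<.25)
    m=roi&(abs(P[...,2]-.012)<.005)&(im.min(2)>90)
    q=P[m][:,:2]; rc=cv2.minAreaRect((q*1000).astype(np.float32)); print(n,m.sum(),rc, cv2.boxPoints(rc).round(1).tolist())
    red=roi&(im[...,2]>110)&(im[...,1]<70)&(im[...,0]<80)
    vv,uu=np.nonzero(red); print("red px",len(vv),uu.min(),uu.max(),vv.min(),vv.max()); print(P[red].round(3)[np.argsort(P[red][:,2])][::max(1,len(vv)//15)].tolist())
```

```text
s 1268 ((541.7051391601562, -61.83140563964844), (138.56900024414062, 449.3347473144531), 28.78388214111328) [[372.79998779296875, 101.69999694824219], [589.2000122070312, -292.1000061035156], [710.5999755859375, -225.39999389648438], [494.29998779296875, 168.39999389648438]]
red px 31 246 252 195 201
[[0.482, 0.036, 0.152], [0.482, 0.039, 0.153], [0.493, 0.046, 0.154], [0.483, 0.033, 0.154], [0.5, 0.043, 0.154], [0.489, 0.044, 0.155], [0.5, 0.039, 0.155], [0.488, 0.035, 0.155], [0.482, 0.04, 0.156], [0.494, 0.043, 0.156], [0.491, 0.04, 0.156], [0.484, 0.034, 0.156], [0.484, 0.042, 0.157], [0.487, 0.038, 0.157], [0.493, 0.038, 0.157], [0.494, 0.039, 0.158]]
t 1326 ((531.5742797851562, -48.68107604980469), (144.18739318847656, 422.1776123046875), 29.85413932800293) [[364.0, 98.5], [574.0999755859375, -267.6000061035156], [699.2000122070312, -195.89999389648438], [489.0, 170.3000030517578]]
red px 41 261 352 152 226
[[0.695, -0.214, 0.112], [0.697, -0.204, 0.117], [0.699, -0.213, 0.118], [0.696, -0.219, 0.119], [0.696, -0.213, 0.12], [0.699, -0.204, 0.121], [0.698, -0.206, 0.123], [0.492, 0.032, 0.13], [0.488, 0.032, 0.137], [0.489, 0.034, 0.144], [0.481, 0.031, 0.147], [0.494, 0.04, 0.151], [0.488, 0.042, 0.151], [0.483, 0.042, 0.152], [0.477, 0.037, 0.152], [0.485, 0.037, 0.153], [0.491, 0.037, 0.154], [0.482, 0.037, 0.154], [0.479, 0.039, 0.155], [0.485, 0.042, 0.156], [0.489, 0.039, 0.161]]
```

View pics/cs.png

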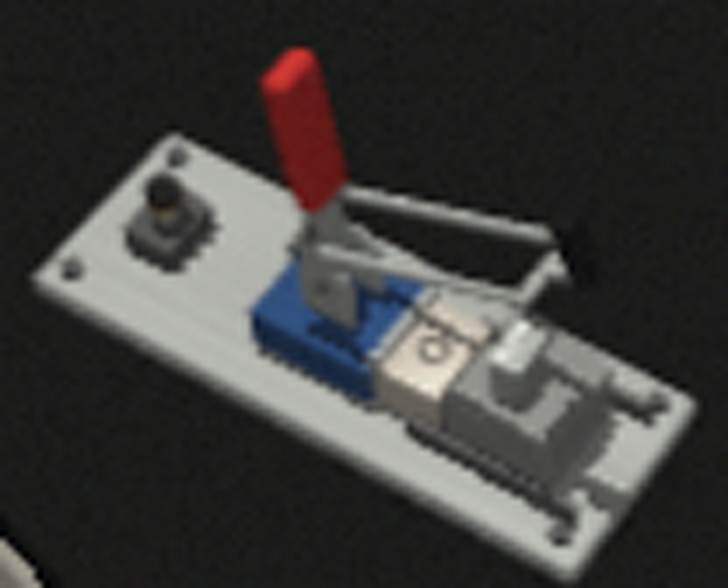

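View pics/ct.png

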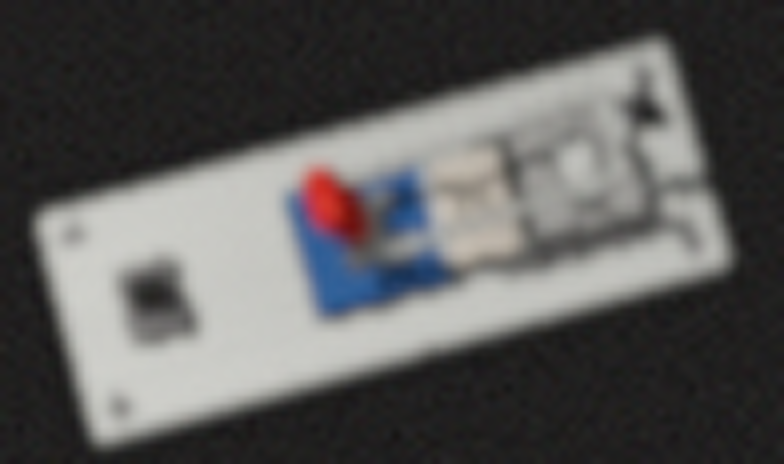

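Scene crop (scale 7): plate corners (172,133),(32,282),(575,580),(695,403); handle tip (300,55), stop tip (163,188), keeper lip (520,340), loop wires ending (550,235)/(522,300), black tab about (580,268). Top crop (scale 8): corners (35,212),(98,447),(735,262),(668,38); stop (158,300), keeper lip (580,160), handle tip (322,190).

```bash
cat >> h.py <<'E'
def tri(c1,p1,c2,p2):
    a,d=ray(c1,*p1); b,e=ray(c2,*p2)
    s=np.linalg.lstsq(np.stack([d,-e],1),b-a,rcond=None)[0]
    p,q=a+s[0]*d,b+s[1]*e
    return (p+q)/2,np.linalg.norm(p-q)
def plane(c,u,v,z):
    a,d=ray(c,u,v); return a+d*(z-a[2])/d[2]
E
python3 - <<'E'
from h import *
S=[grab("scene") for _ in range(1)][0]; T=grab("top")
cs=lambda x,y:((x+.5)/7+208-.5,(y+.5)/7+188-.5); ct=lambda x,y:((x+.5)/8+222-.5,(y+.5)/8+198-.5)
for n,c,seed in(("s",S,cs(220,300)),("t",T,ct(230,330))):
    g=c["im"].min(2); box=np.zeros_like(g); 
    if n=="s": box[188:272,208:312]=1
    else: box[198:256,222:320]=1
    big=cv2.resize((g*box)[180:280,200:330],None,fx=8,fy=8,interpolation=cv2.INTER_CUBIC)
    m=(big>85).astype(np.uint8)
    cn=max(cv2.findContours(m,0,2)[0],key=cv2.contourArea)[:,0]
    P=np.array([plane(c,(x+.5)/8+200-.5,(y+.5)/8+180-.5,.012)[:2] for x,y in cn])
    rc=cv2.minAreaRect((P*1000).astype(np.float32)); print(n,rc,cv2.boxPoints(rc).round(1).tolist())
names=dict(tip=((298,55),(322,188)),stop=((163,188),(150,292)),keeper=((522,338),(583,158)),)
for k,(a,b) in names.items():
    p,e=tri(S,cs(*a),T,ct(*b)); print(k,(p*1000).round(1),round(e*1000,1))
E
```

```text
s ((510.12969970703125, 24.86627960205078), (123.760986328125, 251.33050537109375), 16.139564514160156) [[415.79998779296875, 128.39999389648438], [485.6000061035156, -113.0], [604.5, -78.5999984741211], [534.5999755859375, 162.8000030517578]]
t ((492.92926025390625, 21.772811889648438), (95.87793731689453, 254.74749755859375), 15.945987701416016) [[411.79998779296875, 131.10000610351562], [481.79998779296875, -113.9000015258789], [574.0, -87.5], [504.0, 157.39999389648438]]
tip [491.5  38.7 161.6] 5.2
stop [469.6 106.6  45.9] 2.6
keeper [515.3 -52.8  70.7] 0.9
```

```bash
cat >> h.py <<'E'
FX=np.array([.2757,-.9612,0]); FY=np.array([.9612,.2757,0]); C=np.array([.4934,.021,0])
def fix(p): p=np.asarray(p)-C; return np.stack([p@FX,p@FY,p[...,2]],-1)*1000
def onplane(c,u,v,fy):
    a,d=ray(c,u,v); s=(fy/1000-(a-C)@FY)/(d@FY); return fix(a+s*d)
E
python3 - <<'E'
from h import *
S=grab("scene");T=grab("top")
cs=lambda x,y:((x+.5)/7+208-.5,(y+.5)/7+188-.5); ct=lambda x,y:((x+.5)/8+222-.5,(y+.5)/8+198-.5)
for n,p,fy in(("wire far end",(555,238),15),("wire far start",(350,192),15),("near end",(522,300),-15),("near start",(322,253),-15),("tab",(580,268),0),("handle tip",(300,55),0),("handle base",(325,207),0),("keeper lip centre",(522,338),0),("stop",(163,185),0),("stop-base",(170,255),-15)):
    print(n,onplane(S,*cs(*p),fy).round(1))
for n,p,z in(("gap top",(512,200),.042),("jaw end",(645,170),.042),("keep",(583,158),.064)): print(n,fix(plane(T,*ct(*p),z)).round(1))
print("gap scene",fix(plane(S,*cs(442,390),.042)).round(1),fix(plane(S,*cs(380,370),.042)).round(1))
# depth cloud, mean of 10
for n in("scene","top"):
    cs_=[grab(n) for _ in range(10)]; c=cs_[0]; Z=np.array([k["z"] for k in cs_]); c["z"]=np.median(Z,0); im=np.mean([k["im"] for k in cs_],0)
    np.savez(f"{n}.npz",im=im,z=c["z"]); F=fix(pts(c))
    m=(abs(F[...,1])<12)&(abs(F[...,0])<125)&(F[...,2]>16)
    q=F[m]; q=q[np.argsort(q[:,0])]; cc=im[m][np.argsort(F[m][:,0])]
    print(n); print(" ".join(f"{a[0]:.0f},{a[1]:.0f},{a[2]:.0f}" for a in q if a[0]>30 or a[0]<-60))
E
```

```text
wire far end [ 82.3  15.  116.7]
wire far start [-6.6 15.  83.3]
near end [ 88.1 -15.  119. ]
near start [  2.5 -15.   85.8]
tab [101.7   0.  129.7]
handle tip [-10.7   0.  169.7]
handle base [-6.6  0.  90.3]
keeper lip centre [77.9  0.  72.5]
stop [-86.1  -0.   50.9]
stop-base [-73.7 -15.   32.1]
gap top [49.1 -3.3 42. ]
jaw end [100.  -6.  42.]
keep [77.2  1.4 64. ]
gap scene [ 53.8 -16.7  42. ] [ 29.7 -21.5  42. ]
scene
-99,-5,25 -99,-11,19 -99,-9,26 -98,-1,27 -98,-11,25 -97,4,44 -97,-8,26 -96,-4,27 -96,0,27 -95,-11,18 -95,-11,22 -95,-10,25 -95,2,44 -94,-2,26 -94,2,26 -94,5,45 -94,-7,27 -93,-2,36 -92,-9,26 -92,-1,44 -92,-1,26 -92,-11,20 -92,2,45 -92,7,45 -91,-6,27 -91,-11,25 -90,-4,44 -90,0,44 -90,-8,26 -90,-3,26 -90,4,44 -89,8,45 -88,-10,25 -88,-11,18 -88,-1,29 -88,-3,40 -88,-3,44 -88,-6,26 -88,-11,23 -87,6,44 -87,-2,26 -87,10,44 -87,1,45 -87,10,27 -86,1,28 -86,-2,36 -86,5,28 -86,7,44 -85,-5,26 -85,3,44 -85,4,26 -85,-11,20 -85,-1,26 -85,8,26 -85,-2,45 -85,-10,27 -85,-3,42 -84,-0,35 -84,1,43 -84,-11,26 -84,5,43 -83,-7,26 -83,-1,41 -83,5,26 -82,-4,27 -82,9,27 -82,2,38 -82,7,42 -82,
[... 4969 characters left out ...]
3,61 78,9,63 78,-1,63 79,12,62 79,2,64 80,11,111 80,5,62 80,-4,62 82,7,113 82,-2,115 82,-11,113 82,10,113 83,-11,40 83,11,41 83,1,114 83,2,41 83,-8,114 84,4,113 84,-5,116 84,5,40 84,7,114 85,-3,114 85,8,40 85,-2,42 85,-11,112 85,9,114 85,-0,117 85,-12,42 85,10,43 86,-9,115 86,12,116 86,1,41 86,3,115 87,-6,114 87,4,41 87,6,113 87,-4,116 88,6,42 88,-1,118 88,3,143 88,-6,142 89,2,116 89,-3,143 89,-10,41 90,-0,142 90,-4,117 90,2,143 91,-6,139 91,-4,145 92,-10,40 92,-1,145 93,1,145 94,-5,144 94,-6,136 95,-2,40 95,-2,146 95,-11,41 95,1,42 96,0,146 96,-8,42 96,4,40 97,-5,41 97,-5,142 97,-3,41 98,-6,129 98,-3,143 98,1,39 99,-9,40 99,1,139 99,3,41 101,-5,134 101,-6,124 102,-1,131 103,2,128 104,-4,124
```

Run:
```python
from h import *
for n in("scene","top"):
    c=grab(n); d=np.load(n+".npz"); c["z"]=d["z"]; F=fix(pts(c)); x,y,z=F[...,0],F[...,1],F[...,2]
    def ext(k,m):
        m=m&(abs(y)<60); q=F[m]; p=lambda i:np.percentile(q[:,i],[1,50,99]).round(1)
        print(n,k,m.sum(),"x",p(0),"y",p(1),"z",p(2))
    ext("plate",(abs(z-12)<3)&(abs(x)<128))
    ext("lip top",(x>60)&(x<90)&(z>62)&(z<67)&(abs(y)<25))
    ext("jawtop",(x>50)&(x<110)&(abs(z-42)<3))
    ext("tab top",(x>80)&(z>142)&(z<150))
    ext("tab",(x>80)&(z>122)&(z<150))
    ext("bar",(x>78)&(x<94)&(z>108)&(z<120))
    ext("handle top",(abs(x)<40)&(z>150))
    ext("handle",(abs(x)<40)&(z>95)&(abs(y)<14))
    ext("stoptip",(x<-70)&(z>38)&(z<55))
    ext("stopblk",(x<-70)&(z>22)&(z<29))
    ext("spacer/blue",(abs(z-30)<3)&(x>-40)&(x<54))
    m=(x>30)&(x<80)&(z>90)&(z<125)&(abs(y)<30); q=F[m]; 
    for s in(1,-1):
        k=q[q[:,1]*s>0]; print("wire fit z=ax+b",np.polyfit(k[:,0],k[:,2],1).round(3),"y",k[:,1].mean().round(1))
```

```text
scene plate 1321 x [-121.8  -23.3  124.8] y [-40.9 -18.3  47.4] z [ 9.5 12.4 14.1]
scene lip top 48 x [69.9 77.  82.5] y [-8.9  2.7 16.5] z [62.3 64.5 65.9]
scene jawtop 216 x [ 56.8  85.1 101.5] y [-19.   -1.   26.3] z [39.5 42.5 43.7]
scene tab top 18 x [90.5 95.2 99.7] y [-0.9  2.7  8.3] z [142.6 145.8 147.2]
scene tab 57 x [ 90.8  99.8 634.9] y [-1.5  1.3 45.5] z [122.  136.8 147.1]
scene bar 32 x [78.3 86.4 92.8] y [-13.5  -4.5  15. ] z [110.9 115.9 119.5]
scene handle top 42 x [-23.3 -16.3 -11.9] y [-7.4  2.  12.9] z [150.1 155.3 157.3]
scene handle 180 x [-23.1 -11.3  33.8] y [-11.7  -1.2  13. ] z [ 96.2 131.5 157. ]
scene stoptip 298 x [-930.3 -903.2  -83.1] y [-57.8  12.6  59.2] z [38.1 43.3 54.7]
scene stopblk 477 x [-929.5 -432.5  -77.6] y [-53.5  13.8  56.3] z [22.  23.6 28.7]
scene spacer/blue 170 x [-23.   34.6  50.9] y [-21.4  -1.3  23.3] z [27.3 30.5 32.6]
wire fit z=ax+b [ 0.37  82.902] y 17.9
wire fit z=ax+b [ 0.38  82.552] y -12.2
top plate 1363 x [-124.3  -41.7  121.3] y [-45.4  -9.1  42.4] z [ 9.1 10.9 14.1]
top lip top 24 x [68.2 74.1 80.3] y [-13.4   2.3  11.4] z [62.1 63.1 65.1]
top jawtop 135 x [54.2 73.3 98.9] y [-23.2  -3.6  20.7] z [39.1 40.9 43.5]
top tab top 13 x [87.9 92.1 97.6] y [-5.6 -2.3  3.1] z [142.2 143.1 145.8]
top tab 22 x [ 87.9  94.4 103.9] y [-6.1 -2.8  3. ] z [124.1 142.3 145.8]
top bar 34 x [79.9 84.3 89.5] y [-18.4  -1.5  15.5] z [111.6 114.  117.6]
top handle top 33 x [-26.4 -20.5 -14.9] y [-11.4  -1.5   9.3] z [150.9 154.1 156. ]
top handle 63 x [-26.2 -17.   37.1] y [-12.1  -3.7  13. ] z [ 95.5 151.2 155.9]
top stoptip 96 x [-518.2 -467.3  -85.7] y [-8.1 23.8 58.3] z [38.1 38.9 44.2]
top stopblk 311 x [-632.5 -427.3  -80.7] y [-22.4  16.2  55. ] z [22.  23.3 28.5]
top spacer/blue 238 x [-33.9  17.7  52.6] y [-26.   -2.8  20.3] z [27.2 31.2 32.9]
wire fit z=ax+b [ 0.383 81.6  ] y 13.6
wire fit z=ax+b [ 0.385 81.506] y -16.4
```

```bash
sed -i 's/C=np.array.*/C=np.array([.4928,.0266,0])/' h.py
cat >> h.py <<'E'
def w(x,y,z): return C+FX*x/1000+FY*y/1000+np.array([0,0,z/1000])
def st():
    o=r.get_obs(); M=R.from_rotvec(o["orientation"]).as_matrix(); p=np.array(o["tcp_pos"])
    print("t",round(float(o["clock"]),2),"tcp",(p*1000).round(1),"fix",fix(p).round(1),"F",np.round(o["contact_force"],1),"Ffix",np.round([np.dot(o["contact_force"],FX),np.dot(o["contact_force"],FY)],1),"w",round(float(o["grip_width"])*1000,1),"gf",round(float(o["gripper_force"]),1)); return o,M,p
E
python3 - <<'E'
from h import *
o,M,p=st(); print(M.round(3).tolist())
for s in(1,-1):
    y=FY*s; z=np.array([0,0,-1.]); G=np.stack([np.cross(y,z),y,z],1); print("turn",np.degrees(R.from_matrix(G@M.T).as_rotvec()).round(2))
print("above tab TCP (x=101, grasp z=138.5):",w(101.3,0,160)*1000, w(101.3,0,132.5)*1000)
c=grab("top"); d=np.load("top.npz"); c["z"]=d["z"]; P=pts(c).reshape(-1,3); P=P[c["z"].ravel()>0]
wp=np.array([[.157,.656],[.38,.36],w(101.3,0,0)[:2]])
for a,b in zip(wp,wp[1:]):
    for s in np.linspace(0,1,6):
        q=a+s*(b-a); k=P[np.hypot(*(P[:,:2]-q).T)<.11]; print(q.round(2),k[:,2].max().round(3) if len(k) else None)
E
```

```text
t 1.5 tcp [157.  656.5 207.9] fix [-698.  -149.1  207.9] F [-1.8 -0.7  0.2] Ffix [ 0.1 -1.9] w 85.4 gf 0.0
[[-0.973, 0.233, -0.0], [0.233, 0.973, 0.0], [0.0, -0.0, -1.0]]
turn [ -0.    -0.   -60.54]
turn [  0.    -0.   119.46]
above tab TCP (x=101, grasp z=138.5): [520.72841 -70.76956 160.     ] [520.72841 -70.76956 132.5    ]
[0.16 0.66] 0.35
[0.2 0.6] 0.35
[0.25 0.54] 0.348
[0.29 0.48] 0.04
[0.34 0.42] 0.04
[0.38 0.36] 0.039
[0.38 0.36] 0.039
[0.41 0.27] 0.023
[0.44 0.19] 0.044
[0.46 0.1 ] 0.156
[0.49 0.02] 0.156
[ 0.52 -0.07] 0.147
```

Request:
send_rows([
  {"dx": 22, "dy": -30, "rz": -6},
  {"dx": 45, "dy": -59, "rz": -12},
  {"dx": 67, "dy": -89, "rz": -18},
  {"dx": 89, "dy": -118, "rz": -24},
  {"dx": 111, "dy": -148, "rz": -30},
], jaw=40, newtons=25)

```text
$.deltas[0]: bad value
```

Request:
send_rows([
  {"dx": 22, "dy": -30, "rz": -6},
  {"dx": 45, "dy": -59, "rz": -12},
  {"dx": 67, "dy": -89, "rz": -18},
  {"dx": 89, "dy": -118, "rz": -24},
  {"dx": 112, "dy": -148, "rz": -30.5},
])

```text
$.deltas[0]: bad value
```

Request:
send_rows([
  {"dx": 12, "dy": -36},
  {"dx": 23, "dy": -72},
  {"dx": 35, "dy": -108},
  {"dx": 47, "dy": -144},
  {"dx": 59, "dy": -180},
])

```text
$.deltas[0]: bad value
```

Request:
send_rows([
  {"dx": 12, "dy": -36},
  {"dx": 23, "dy": -72},
  {"dx": 35, "dy": -108},
  {"dx": 47, "dy": -144},
  {"dx": 59, "dy": -180},
])

```text
$.deltas[0]: bad value
```

```bash
python3 -c "
from h import *
o,M,p=st(); print(M.round(3).tolist()); print((w(101.3,0,165)-p)*1000)"
```

```text
t 1.55 tcp [157.  656.5 207.9] fix [-698.  -149.1  207.9] F [-0.2  0.2  0.5] Ffix [-0.3 -0.1] w 85.2 gf 0.0
[[-0.973, 0.233, -0.0], [0.233, 0.973, 0.0], [0.0, -0.0, -1.0]]
[ 363.68414171 -727.24627391  -42.9097574 ]
```

Request:
send_rows([
  {"dx": 22, "dy": -30, "dz": 0, "rx": 0, "ry": 0, "rz": -6},
  {"dx": 45, "dy": -59, "dz": 0, "rx": 0, "ry": 0, "rz": -12},
  {"dx": 67, "dy": -89, "dz": 0, "rx": 0, "ry": 0, "rz": -18},
  {"dx": 89, "dy": -118, "dz": 0, "rx": 0, "ry": 0, "rz": -24},
  {"dx": 111, "dy": -148, "dz": 0, "rx": 0, "ry": 0, "rz": -30},
], jaw=40, newtons=25)

```text
clock: 1.97
tcp_pos: [0.2689, 0.5072, 0.2081]
orientation: [-1.17, -2.915, -0.001]
contact_force: [0.5, -0.1, 0.1]
grip_width: 0.0401
gripper_force: 0.0
```

Request:
send_rows([
  {"dx": 22, "dy": -30, "dz": 0, "rx": 0, "ry": 0, "rz": -6},
  {"dx": 45, "dy": -59, "dz": 0, "rx": 0, "ry": 0, "rz": -12},
  {"dx": 67, "dy": -89, "dz": 0, "rx": 0, "ry": 0, "rz": -18},
  {"dx": 89, "dy": -118, "dz": 0, "rx": 0, "ry": 0, "rz": -24},
  {"dx": 112, "dy": -148, "dz": 0, "rx": 0, "ry": 0, "rz": -30.5},
])

```text
clock: 2.38
tcp_pos: [0.3807, 0.3592, 0.2083]
orientation: [-1.895, -2.505, -0.001]
contact_force: [0.4, 0.6, -0.1]
grip_width: 0.0399
gripper_force: 0.0
```

Request:
send_rows([
  {"dx": 12, "dy": -36, "dz": 0, "rx": 0, "ry": 0, "rz": 0},
  {"dx": 23, "dy": -72, "dz": 0, "rx": 0, "ry": 0, "rz": 0},
  {"dx": 35, "dy": -108, "dz": 0, "rx": 0, "ry": 0, "rz": 0},
  {"dx": 47, "dy": -144, "dz": 0, "rx": 0, "ry": 0, "rz": 0},
  {"dx": 59, "dy": -180, "dz": 0, "rx": 0, "ry": 0, "rz": 0},
])

```text
clock: 2.8
tcp_pos: [0.4394, 0.1788, 0.2082]
orientation: [-1.889, -2.51, -0.002]
contact_force: [0.9, -0.2, 0.3]
grip_width: 0.0398
gripper_force: 0.0
```

Request:
send_rows([
  {"dx": 12, "dy": -36, "dz": 0, "rx": 0, "ry": 0, "rz": 0},
  {"dx": 23, "dy": -72, "dz": 0, "rx": 0, "ry": 0, "rz": 0},
  {"dx": 35, "dy": -108, "dz": 0, "rx": 0, "ry": 0, "rz": 0},
  {"dx": 47, "dy": -144, "dz": 0, "rx": 0, "ry": 0, "rz": 0},
  {"dx": 59, "dy": -180, "dz": 0, "rx": 0, "ry": 0, "rz": 0},
])

```text
clock: 3.22
tcp_pos: [0.4984, -0.0012, 0.2083]
orientation: [1.889, 2.51, 0.002]
contact_force: [0.8, 0.7, -0.3]
grip_width: 0.0401
gripper_force: 0.0
```

```bash
python3 -c "
from h import *
o,M,p=st(); print(M.round(3).tolist()); print((w(101.3,0,165)-p)*1000)"
```

```text
t 3.22 tcp [498.4  -1.2 208.3] fix [ 28.3  -2.3 208.3] F [ 0.8  0.7 -0.3] Ffix [-0.5  1. ] w 40.1 gf 0.0
[[-0.277, 0.961, 0.001], [0.961, 0.277, 0.001], [0.0, 0.001, -1.0]]
[ 22.32188089 -69.56742529 -43.32814049]
```

Request:
send_rows([
  {"dx": 11, "dy": -34, "dz": -20, "rx": 0, "ry": 0, "rz": 0},
  {"dx": 22, "dy": -69, "dz": -42, "rx": 0, "ry": 0, "rz": 0},
  {"dx": 22, "dy": -69, "dz": -60, "rx": 0, "ry": 0, "rz": 0},
  {"dx": 22, "dy": -69, "dz": -76, "rx": 0, "ry": 0, "rz": 0},
  {"dx": 22, "dy": -69, "dz": -76, "rx": 0, "ry": 0, "rz": 0},
])

```text
clock: 3.63
tcp_pos: [0.5179, -0.0691, 0.1292]
orientation: [-1.889, -2.505, 0.006]
contact_force: [-0.1, 0.5, 0.5]
grip_width: 0.0401
gripper_force: 0.0
```

```bash
python3 -c "
from h import *
st()
S=grab('scene');T=grab('top')
a=cv2.resize(S['im'][170:260,230:330],None,fx=6,fy=6,interpolation=2); b=cv2.resize(T['im'][170:260,260:330],None,fx=6,fy=6,interpolation=2)
cv2.imwrite('pics/g1.png',cv2.resize(np.hstack([a,b]),(765,405)))"
```

```text
t 3.63 tcp [517.9 -69.1 129.2] fix [ 98.9  -2.2 129.2] F [-0.1  0.5  0.5] Ffix [-0.5  0. ] w 40.1 gf 0.0
```

View pics/g1.png

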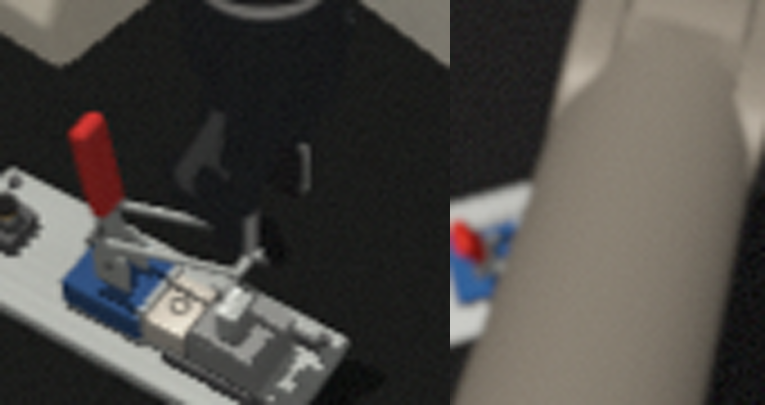

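The picture shows the near finger (about (250,235)) and far finger straddling the dark tab, no contact; a small shift and close.

Request:
send_rows([
  {"dx": 2.5, "dy": -1, "dz": 3, "rx": 0, "ry": 0, "rz": 0},
  {"dx": 2.5, "dy": -1, "dz": 3, "rx": 0, "ry": 0, "rz": 0},
  {"dx": 2.5, "dy": -1, "dz": 3, "rx": 0, "ry": 0, "rz": 0},
])

```text
clock: 3.98
tcp_pos: [0.5237, -0.0691, 0.1363]
orientation: [1.887, 2.509, 0.003]
contact_force: [0.5, 0.2, 0.9]
grip_width: 0.04
gripper_force: 0.0
```

Request:
send_rows([
  {"dx": 0, "dy": 0, "dz": 0, "rx": 0, "ry": 0, "rz": 0},
  {"dx": 0, "dy": 0, "dz": 0, "rx": 0, "ry": 0, "rz": 0},
  {"dx": 0, "dy": 0, "dz": 0, "rx": 0, "ry": 0, "rz": 0},
  {"dx": 0, "dy": 0, "dz": 0, "rx": 0, "ry": 0, "rz": 0},
  {"dx": 0, "dy": 0, "dz": 0, "rx": 0, "ry": 0, "rz": 0},
], jaw=4, newtons=25)

```text
clock: 4.4
tcp_pos: [0.5225, -0.0695, 0.1349]
orientation: [-1.89, -2.51, 0.0]
contact_force: [-0.2, 0.4, -0.6]
grip_width: 0.004
gripper_force: 0.0
```

Run:
```python
from h import *
o,M,p=st()
# path of grasp point as loop lowers about the pin (lever fixed at .27), then drawn back
g=fix(p)+[0,0,8]
th=.27; pin=np.array([-25*np.sin(th),52+25*np.cos(th)])
v=np.array([g[0],g[2]])-pin; rad=np.hypot(*v); a0=np.arctan2(v[1],v[0]); print("rad",rad,"nominal",np.hypot(122.5,22),"phi",a0-np.arctan2(22,122.5))
for al in(.363,.25,.15,.05,-.05,-.15,-.22,-.26,-.28):
    b=pin+104.5*np.array([np.cos(al),np.sin(al)]); q=pin+rad*np.array([np.cos(a0-.363+al),np.sin(a0-.363+al)]); d=q-[g[0],g[2]]
    print(al,"bar",b.round(1),"dx,dy,dz",(FX[:2]*d[0]).round(1),d[1].round(1),"tips z",(q[1]-19).round(1))
```

```text
t 4.4 tcp [522.5 -69.5 134.9] fix [100.5   2.  134.9] F [-0.2  0.4 -0.6] Ffix [-0.4 -0.1] w 4.0 gf 0.0
rad 126.31696218170386 nominal 124.4598328779209 phi 0.37967511387710196
0.363 bar [ 91.  113.2] dx,dy,dz [ 0. -0.] 0.0 tips z 123.9
0.25 bar [ 94.6 101.9] dx,dy,dz [ 1.9 -6.6] -12.5 tips z 111.4
0.15 bar [96.7 91.7] dx,dy,dz [  3.2 -11.2] -24.2 tips z 99.7
0.05 bar [97.7 81.3] dx,dy,dz [  4.2 -14.8] -36.3 tips z 87.7
-0.05 bar [97.7 70.9] dx,dy,dz [  4.9 -17.1] -48.6 tips z 75.3
-0.15 bar [96.7 60.5] dx,dy,dz [  5.2 -18.3] -61.2 tips z 62.7
-0.22 bar [95.3 53.3] dx,dy,dz [  5.3 -18.3] -70.1 tips z 53.9
-0.26 bar [94.3 49.2] dx,dy,dz [  5.2 -18.1] -75.1 tips z 48.8
-0.28 bar [93.8 47.2] dx,dy,dz [  5.1 -17.9] -77.6 tips z 46.3
```

Grip closed on nothing; look again.

Run:
```python
from h import *
S=grab('scene')
cv2.imwrite('pics/g2.png',cv2.resize(S['im'][170:260,230:350],None,fx=6.6,fy=6.6,interpolation=2)[:600])
S["z"]=np.median([grab("scene")["z"] for _ in range(5)],0)
F=fix(pts(S))-[1,2.5,.5]; m=(F[...,0]>80)&(F[...,0]<130)&(abs(F[...,1])<40)&(F[...,2]>85)&(F[...,2]<175)
v,u=np.nonzero(m)
for a in sorted(zip(v,u)): 
    if a[1]%2==0: print(a[::-1],F[a].round(0).astype(int).tolist(),S["im"][a].tolist(),end="; ")
```

```text
(np.int64(294), np.int64(213)) [111, 4, 172] [50, 50, 50]; (np.int64(294), np.int64(214)) [111, 3, 169] [51, 51, 51]; (np.int64(284), np.int64(215)) [96, -14, 174] [24, 22, 22]; (np.int64(294), np.int64(215)) [111, 3, 166] [37, 37, 37]; (np.int64(284), np.int64(216)) [96, -15, 171] [21, 22, 20]; (np.int64(286), np.int64(216)) [99, -12, 170] [26, 24, 25]; (np.int64(290), np.int64(216)) [108, -9, 173] [59, 61, 60]; (np.int64(292), np.int64(216)) [112, -6, 172] [73, 76, 75]; (np.int64(294), np.int64(216)) [111, 4, 162] [26, 27, 26]; (np.int64(286), np.int64(217)) [101, -14, 169] [22, 20, 17]; (np.int64(288), np.int64(217)) [106, -14, 173] [24, 21, 21]; (np.int64(290), np.int64(217)) [107, -8, 167] [60, 61, 61]; (np.int64(292), np.int64(217)) [112, -6, 168] [74, 76, 75]; (np.int64(288), np.int64(218)) [106, -14, 170] [25, 25, 24]; (np.int64(290), np.int64(218)) [107, -8, 164] [66, 67, 67]; (np.int64(292), np.int64(218)) [112, -6, 165] [77, 79, 79]; (np.int64(288), np.int64(219)) [97, 0, 145] [23, 23, 21]; (np.int64(290), np.int64(219)) [107, -8, 160] [73, 75, 74]; (np.int64(288), np.int6
[... 1755 characters left out ...]
, 124] [15, 14, 12]; (np.int64(292), np.int64(227)) [110, -2, 125] [17, 18, 18]; (np.int64(284), np.int64(228)) [91, -8, 115] [162, 168, 166]; (np.int64(290), np.int64(228)) [105, -4, 121] [19, 19, 18]; (np.int64(292), np.int64(228)) [110, -3, 123] [20, 20, 20]; (np.int64(280), np.int64(229)) [84, -15, 114] [121, 127, 125]; (np.int64(282), np.int64(229)) [89, -13, 116] [119, 124, 122]; (np.int64(284), np.int64(229)) [93, -11, 116] [128, 134, 132]; (np.int64(280), np.int64(230)) [85, -16, 112] [128, 133, 131]; (np.int64(282), np.int64(230)) [90, -16, 115] [152, 157, 156]; (np.int64(284), np.int64(230)) [94, -12, 114] [76, 79, 79]; (np.int64(282), np.int64(231)) [91, -17, 114] [108, 112, 110];
```

View pics/g2.png

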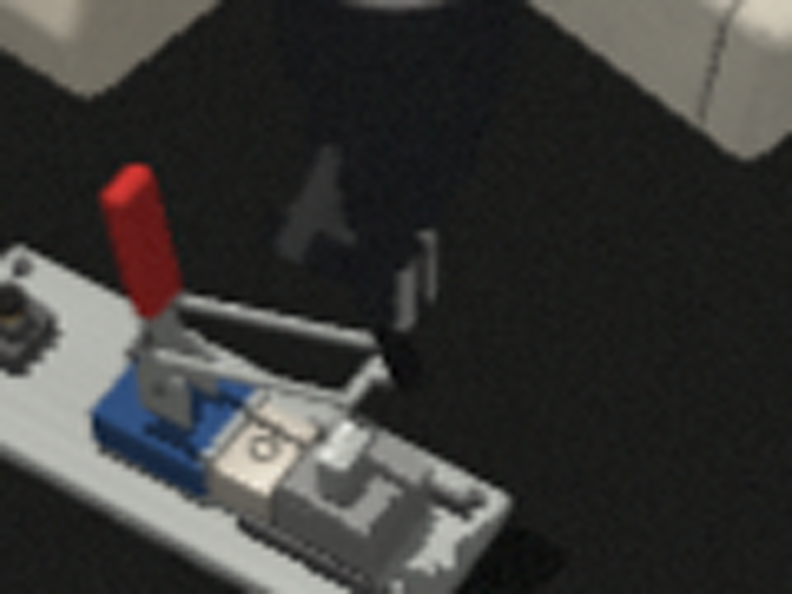

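The picture shows the closed fingers ending at about (405,330) crop, i.e. above the dark tab at (400,360): the tips really stand around 25 mm higher than the nominal tip. Open, descend guarded, and measure.

Request:
send_rows([
  {"dx": 0, "dy": 0, "dz": 0, "rx": 0, "ry": 0, "rz": 0},
  {"dx": 0, "dy": 0, "dz": 0, "rx": 0, "ry": 0, "rz": 0},
  {"dx": 0, "dy": 0, "dz": 0, "rx": 0, "ry": 0, "rz": 0},
  {"dx": 0, "dy": 0, "dz": 0, "rx": 0, "ry": 0, "rz": 0},
  {"dx": 0, "dy": 0, "dz": -5, "rx": 0, "ry": 0, "rz": 0},
], jaw=40)

```text
clock: 5.12
tcp_pos: [0.5232, -0.0696, 0.1304]
orientation: [1.889, 2.509, 0.002]
contact_force: [-0.7, 0.4, 0.0]
grip_width: 0.0399
gripper_force: 0.0
```

Request:
send_rows([
  {"dx": 0, "dy": 0, "dz": -3, "rx": 0, "ry": 0, "rz": 0},
  {"dx": 0, "dy": 0, "dz": -6, "rx": 0, "ry": 0, "rz": 0},
  {"dx": 0, "dy": 0, "dz": -9, "rx": 0, "ry": 0, "rz": 0},
  {"dx": 0, "dy": 0, "dz": -9, "rx": 0, "ry": 0, "rz": 0},
])

```text
clock: 5.45
tcp_pos: [0.522, -0.0695, 0.1201]
orientation: [-1.889, -2.509, 0.001]
contact_force: [0.1, 0.5, -0.1]
grip_width: 0.0402
gripper_force: 0.0
```

Run:
```python
from h import *
o,M,p=st()
S=grab('scene'); S["z"]=np.median([grab("scene")["z"] for _ in range(5)],0)
F=fix(pts(S))-[1,2.5,.5]; x,y,z=[F[...,i] for i in range(3)]
b=(x>75)&(x<135)&(y>-75)&(y<60)&(z>85)
for lo,hi in((-45,-37),(-37,-30),(-30,-24),(-24,-18),(18,24),(24,32),(32,45)):
    m=b&(y>lo)&(y<hi); q=F[m]; q=q[np.argsort(q[:,2])][:5]; print(lo,hi,m.sum(),q.round(0).astype(int).tolist())
cv2.imwrite('pics/g3.png',cv2.resize(S['im'][180:250,240:340],None,fx=8,fy=8,interpolation=2))
```

```text
t 5.45 tcp [522.  -69.5 120.1] fix [100.4   1.6 120.1] F [ 0.1  0.5 -0.1] Ffix [-0.4  0.2] w 40.2 gf 0.0
-45 -37 652 [[113, -45, 192], [114, -43, 195], [113, -41, 199], [115, -44, 200], [112, -44, 201]]
-37 -30 1344 [[101, -31, 156], [106, -31, 156], [96, -32, 156], [98, -31, 157], [101, -31, 158]]
-30 -24 572 [[110, -25, 147], [108, -25, 150], [110, -24, 150], [107, -25, 153], [108, -29, 154]]
-24 -18 339 [[111, -22, 149], [112, -23, 154], [112, -18, 156], [112, -24, 159], [112, -23, 161]]
18 24 127 [[106, 22, 146], [95, 22, 147], [100, 21, 147], [92, 22, 149], [109, 21, 149]]
24 32 76 [[111, 26, 149], [112, 25, 154], [112, 25, 159], [111, 26, 161], [112, 25, 165]]
32 45 60 [[112, 36, 191], [113, 44, 193], [113, 44, 197], [111, 42, 197], [110, 43, 200]]
```

View pics/g3.png

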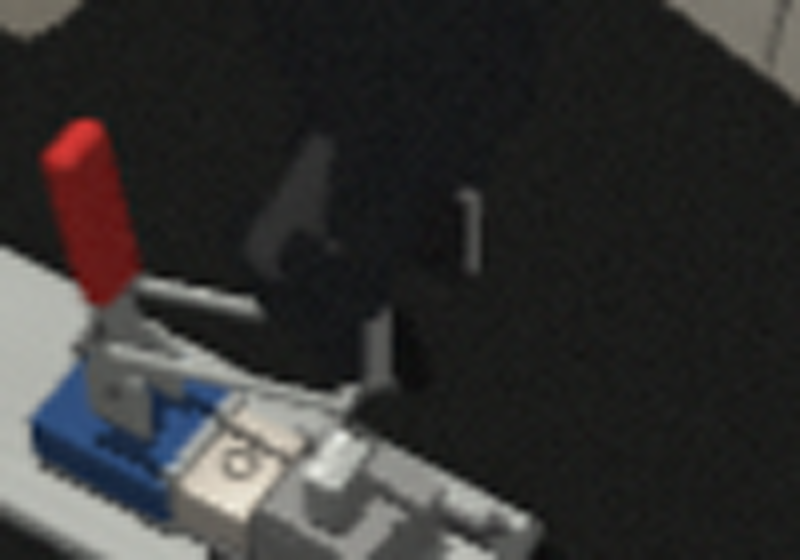

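The picture shows the fingers still above the tab: tip of near finger at crop (378,390), measured z ≈ 147 while the TCP reads 120, so tips lie about 25 mm above the read TCP. I go down 24 more with checks.

Request:
send_rows([
  {"dx": -0.5, "dy": 0, "dz": -4, "rx": 0, "ry": 0, "rz": 0},
  {"dx": -1, "dy": 0, "dz": -8, "rx": 0, "ry": 0, "rz": 0},
  {"dx": -1, "dy": 0, "dz": -12, "rx": 0, "ry": 0, "rz": 0},
])

```text
clock: 6.0
tcp_pos: [0.5213, -0.0694, 0.1085]
orientation: [-1.889, -2.51, -0.0]
contact_force: [-0.7, 0.3, 0.4]
grip_width: 0.0402
gripper_force: 0.0
```

Request:
send_rows([
  {"dx": 0, "dy": 0, "dz": -4, "rx": 0, "ry": 0, "rz": 0},
  {"dx": 0, "dy": 0, "dz": -8, "rx": 0, "ry": 0, "rz": 0},
  {"dx": 0, "dy": 0, "dz": -12, "rx": 0, "ry": 0, "rz": 0},
  {"dx": 0, "dy": 0, "dz": -12, "rx": 0, "ry": 0, "rz": 0},
])

```text
clock: 6.33
tcp_pos: [0.5209, -0.0694, 0.096]
orientation: [-1.889, -2.509, 0.002]
contact_force: [0.3, 0.6, 0.6]
grip_width: 0.0401
gripper_force: 0.0
```

```bash
cat > tips.py <<'E'
from h import *
o,M,p=st()
S=grab('scene'); S["z"]=np.median([grab("scene")["z"] for _ in range(5)],0)
F=fix(pts(S))-[1,2.5,.5]; x,y,z=[F[...,i] for i in range(3)]
b=(x>75)&(x<135)&(z>100)
for lo,hi in((-37,-30),(-30,-24),(-24,-18),(-18,18),(18,24),(24,32)):
    m=b&(y>lo)&(y<hi); q=F[m]; q=q[np.argsort(q[:,2])][:6]; print(lo,hi,m.sum(),q.round(0).astype(int).tolist())
E
python3 tips.py
```

```text
t 6.33 tcp [520.9 -69.4  96. ] fix [100.1   0.6  96. ] F [0.3 0.6 0.6] Ffix [-0.5  0.5] w 40.1 gf 0.0
-37 -30 1174 [[101, -31, 133], [99, -33, 133], [107, -32, 134], [105, -33, 134], [96, -32, 134], [98, -31, 135]]
-30 -24 502 [[105, -26, 122], [109, -27, 125], [100, -30, 126], [111, -26, 127], [108, -26, 128], [111, -25, 129]]
-24 -18 314 [[111, -22, 126], [111, -22, 130], [111, -22, 133], [111, -22, 138], [111, -22, 141], [111, -22, 146]]
-18 18 339 [[77, -17, 107], [80, -17, 109], [76, -16, 110], [79, -15, 111], [102, -2, 117], [105, -4, 121]]
18 24 130 [[95, 21, 121], [107, 21, 122], [102, 20, 123], [104, 21, 124], [93, 21, 124], [110, 21, 124]]
24 32 70 [[111, 27, 126], [112, 27, 131], [112, 26, 135], [112, 26, 139], [111, 26, 142], [111, 26, 146]]
```

Request:
send_rows([
  {"dx": 0, "dy": 0, "dz": 0, "rx": 0, "ry": 0, "rz": 0},
  {"dx": 0, "dy": 0, "dz": 0, "rx": 0, "ry": 0, "rz": 0},
  {"dx": 0, "dy": 0, "dz": 0, "rx": 0, "ry": 0, "rz": 0},
  {"dx": 0, "dy": 0, "dz": 0, "rx": 0, "ry": 0, "rz": 0},
  {"dx": 0, "dy": 0, "dz": 0, "rx": 0, "ry": 0, "rz": 0},
], jaw=4, newtons=25)

```text
clock: 7.05
tcp_pos: [0.5217, -0.0695, 0.097]
orientation: [1.889, 2.51, 0.0]
contact_force: [-0.4, 0.4, 0.4]
grip_width: 0.0094
gripper_force: 28.1
```

```bash
python3 -c "
from h import *
st()"
```

```text
t 7.05 tcp [521.7 -69.5  97. ] fix [100.4   1.3  97. ] F [-0.4  0.4  0.4] Ffix [-0.5 -0.3] w 9.4 gf 28.1
```

Request:
send_rows([
  {"dx": 0.9, "dy": -3.2, "dz": -6, "rx": 0, "ry": 0, "rz": 0},
  {"dx": 1.7, "dy": -6.1, "dz": -12.2, "rx": 0, "ry": 0, "rz": 0},
  {"dx": 2.4, "dy": -8.4, "dz": -18, "rx": 0, "ry": 0, "rz": 0},
  {"dx": 3.0, "dy": -10.5, "dz": -23.8, "rx": 0, "ry": 0, "rz": 0},
  {"dx": 3.0, "dy": -10.5, "dz": -23.8, "rx": 0, "ry": 0, "rz": 0},
])

```text
clock: 7.47
tcp_pos: [0.5245, -0.0804, 0.0719]
orientation: [-1.89, -2.509, 0.001]
contact_force: [1.3, 1.1, 0.1]
grip_width: 0.0094
gripper_force: 28.1
```

```bash
python3 -c "
from h import *
st()
S=grab('scene'); F=fix(pts(S))-[1,2.5,.5]; x,y,z=[F[...,i] for i in range(3)]
m=(x>70)&(x<106)&(abs(y)<20)&(z>75)&(z<122)&(S['im'].min(2)>60); print(F[m].round(0).astype(int)[::3].tolist())
m=(x<0)&(x>-60)&(abs(y)<16)&(z>140); print('tip',F[m].mean(0))"
```

```text
t 7.47 tcp [524.5 -80.4  71.9] fix [111.6   1.   71.9] F [1.3 1.1 0.1] Ffix [-0.7  1.6] w 9.4 gf 28.1
[[72, -14, 89], [73, -16, 87], [82, -16, 93], [79, -17, 88], [87, -15, 92], [98, -10, 95], [90, -16, 92], [98, -14, 94], [97, -17, 94]]
tip [-11.05085186  -2.44775274 150.91818919]
```

Request:
send_rows([
  {"dx": 0.9, "dy": -3.2, "dz": -11.9, "rx": 0, "ry": 0, "rz": 0},
  {"dx": 1.5, "dy": -5.4, "dz": -24.2, "rx": 0, "ry": 0, "rz": 0},
  {"dx": 1.7, "dy": -5.9, "dz": -31, "rx": 0, "ry": 0, "rz": 0},
  {"dx": 1.8, "dy": -6.3, "dz": -36.6, "rx": 0, "ry": 0, "rz": 0},
  {"dx": 1.8, "dy": -6.3, "dz": -36.6, "rx": 0, "ry": 0, "rz": 0},
])

```text
clock: 7.93
tcp_pos: [0.5263, -0.0864, 0.0353]
orientation: [-1.89, -2.509, 0.001]
contact_force: [1.3, 0.3, 0.2]
grip_width: 0.0094
gripper_force: 28.3
```

Request:
send_rows([
  {"dx": 0, "dy": 0, "dz": -4, "rx": 0, "ry": 0, "rz": 0},
  {"dx": 0, "dy": 0.1, "dz": -8.7, "rx": 0, "ry": 0, "rz": 0},
  {"dx": 0, "dy": 0.3, "dz": -12, "rx": 0, "ry": 0, "rz": 0},
  {"dx": 0, "dy": 0.3, "dz": -12, "rx": 0, "ry": 0, "rz": 0},
])

```text
clock: 8.27
tcp_pos: [0.5263, -0.0861, 0.024]
orientation: [1.89, 2.51, -0.0]
contact_force: [0.7, 0.1, 1.0]
grip_width: 0.0094
gripper_force: 28.5
```

```bash
cat > look.py <<'E'
from h import *
import sys
st()
S=grab('scene'); S["z"]=np.median([grab("scene")["z"] for _ in range(4)],0); F=fix(pts(S))-[1,2.5,.5]; x,y,z=[F[...,i] for i in range(3)]
u=(S['im'].max(2)>60)
for k,m in(("wires",(x>20)&(x<60)&(abs(y)<22)&(abs(y)>11)&(z>47)&(z<100)),("bar",(x>80)&(x<112)&(abs(y)<20)&(z>46.5)&(z<62)),("lip",(x>70)&(x<95)&(abs(y)<10)&(z>62)&(z<68))):
    print(k,F[m][np.argsort(F[m][:,0])].round(0).astype(int).tolist()[::2])
m=(x<10)&(x>-110)&(abs(y)<16)&(z>66)&(S['im'][...,2]>100)&(S['im'][...,1]<80); q=F[m]; print('handle',len(q),q[np.argsort(q[:,2])][-1].round(1), q.mean(0).round(1))
if len(sys.argv)>1: cv2.imwrite(sys.argv[1],cv2.resize(S['im'][170:265,205:325],None,fx=6.3,fy=6.3,interpolation=2))
E
python3 look.py pics/g4.png
```

```text
t 8.27 tcp [526.3 -86.1  24. ] fix [117.6   1.1  24. ] F [0.7 0.1 1. ] Ffix [0.1 0.7] w 9.4 gf 28.5
wires [[20, 17, 72], [22, 14, 71], [24, -15, 71], [24, -16, 69], [25, 13, 71], [28, -17, 72], [28, 13, 69], [29, -14, 70], [31, 14, 69], [32, -15, 69], [33, -16, 67], [34, 14, 68], [37, -17, 70], [37, 14, 66], [38, 17, 66], [40, -17, 68], [41, -15, 67], [43, -17, 66], [43, 14, 66], [45, 16, 65], [46, -13, 65], [47, 18, 64], [49, -17, 62], [50, 13, 63], [51, 16, 64], [52, 14, 63], [54, 16, 63], [55, -13, 62], [57, -15, 62], [58, 14, 63], [59, -15, 63], [60, -16, 61]]
bar [[82, -17, 57], [87, -16, 55], [90, -17, 55], [93, -17, 53], [96, -17, 50], [111, -17, 58]]
lip [[75, -2, 64], [76, 5, 65], [77, 4, 63]]
handle 105 [-11.3   0.5 156.8] [ -7.7  -5.5 134.1]
```

View pics/g4.png

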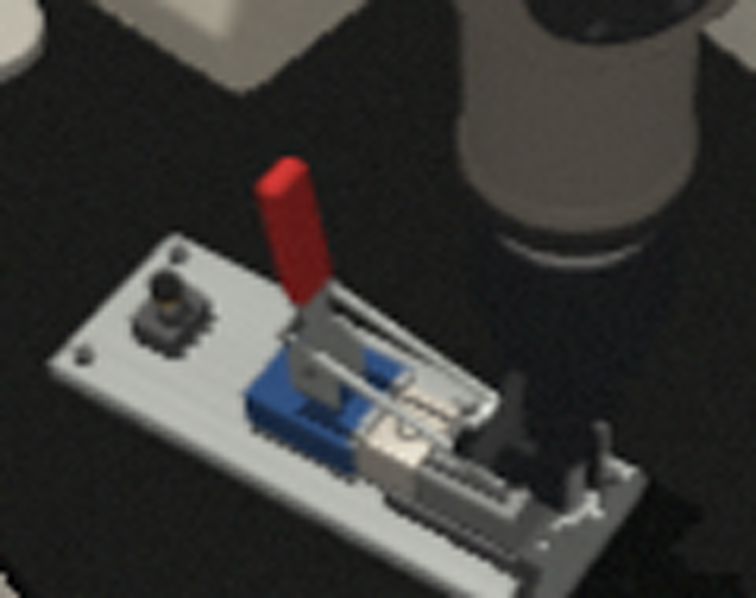

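The picture shows the loop lowered beyond the keeper, side wires running from (340,290)/(310,345) down to the gripper at (560,490), the fingers clear of the jaw. Now draw back gently.

Request:
send_rows([
  {"dx": -0.4, "dy": 1.3, "dz": 0.1, "rx": 0, "ry": 0, "rz": 0},
  {"dx": -0.7, "dy": 2.6, "dz": 0.2, "rx": 0, "ry": 0, "rz": 0},
  {"dx": -1.1, "dy": 3.9, "dz": 0.3, "rx": 0, "ry": 0, "rz": 0},
  {"dx": -1.5, "dy": 5.2, "dz": 0.4, "rx": 0, "ry": 0, "rz": 0},
  {"dx": -1.5, "dy": 5.2, "dz": 0.4, "rx": 0, "ry": 0, "rz": 0},
])

```text
clock: 8.93
tcp_pos: [0.5249, -0.0811, 0.0249]
orientation: [1.889, 2.509, -0.0]
contact_force: [2.6, -3.1, -2.9]
grip_width: 0.0093
gripper_force: 28.0
```

Request:
send_rows([
  {"dx": -0.2, "dy": 0.7, "dz": 0, "rx": 0, "ry": 0, "rz": 0},
  {"dx": -0.4, "dy": 1.4, "dz": 0.1, "rx": 0, "ry": 0, "rz": 0},
  {"dx": -0.6, "dy": 2.1, "dz": 0.1, "rx": 0, "ry": 0, "rz": 0},
  {"dx": -0.6, "dy": 2.1, "dz": 0.1, "rx": 0, "ry": 0, "rz": 0},
])

```text
clock: 9.27
tcp_pos: [0.5243, -0.0788, 0.025]
orientation: [1.889, 2.509, -0.0]
contact_force: [1.9, -3.8, -2.4]
grip_width: 0.0094
gripper_force: 28.0
```

```bash
python3 look.py
```

```text
t 9.27 tcp [524.3 -78.8  25. ] fix [110.    1.2  25. ] F [ 1.9 -3.8 -2.4] Ffix [4.2 0.7] w 9.4 gf 28.0
wires [[20, -15, 69], [22, 14, 64], [23, -15, 68], [25, -13, 65], [25, 13, 67], [27, -16, 62], [29, -14, 66], [29, 16, 66], [31, 14, 65], [32, -14, 64], [33, 15, 66], [35, 13, 65], [36, 15, 64], [38, 13, 63], [39, 16, 65], [40, 14, 64], [42, -16, 64], [43, 15, 65], [43, 14, 61], [45, -16, 58], [46, 14, 60], [48, 16, 62], [49, 14, 58], [51, -15, 62], [52, 15, 62], [52, 14, 59], [54, -16, 57], [56, -14, 60], [57, 16, 60], [58, 14, 59], [60, -15, 60]]
bar [[81, -16, 54], [84, -16, 52], [88, -17, 53], [91, -13, 51], [108, -17, 60], [111, -16, 57]]
lip []
handle 192 [-41.5   3.1 147.4] [-30.3  -2.7 121.9]
```

Request:
send_rows([
  {"dx": -0.2, "dy": 0.7, "dz": 0.1, "rx": 0, "ry": 0, "rz": 0},
  {"dx": -0.4, "dy": 1.4, "dz": 0.1, "rx": 0, "ry": 0, "rz": 0},
  {"dx": -0.4, "dy": 1.4, "dz": 0.1, "rx": 0, "ry": 0, "rz": 0},
])

```text
clock: 9.77
tcp_pos: [0.5238, -0.0774, 0.0251]
orientation: [1.89, 2.51, -0.0]
contact_force: [2.3, -3.8, -2.2]
grip_width: 0.0093
gripper_force: 28.0
```

Request:
send_rows([
  {"dx": -0.2, "dy": 0.7, "dz": 0, "rx": 0, "ry": 0, "rz": 0},
  {"dx": -0.2, "dy": 0.7, "dz": 0, "rx": 0, "ry": 0, "rz": 0},
])

```text
clock: 9.93
tcp_pos: [0.5237, -0.0767, 0.0251]
orientation: [1.89, 2.509, -0.0]
contact_force: [2.0, -4.7, -2.0]
grip_width: 0.0091
gripper_force: 27.9
```

Request:
send_rows([
  {"dx": -0.2, "dy": 0.5, "dz": 0, "rx": 0, "ry": 0, "rz": 0},
  {"dx": -0.2, "dy": 0.5, "dz": 0, "rx": 0, "ry": 0, "rz": 0},
])

```text
clock: 10.1
tcp_pos: [0.5235, -0.0763, 0.0252]
orientation: [1.89, 2.509, -0.0]
contact_force: [2.1, -4.5, -2.0]
grip_width: 0.0093
gripper_force: 27.9
```

Request:
send_rows([
  {"dx": -0.15, "dy": 0.5, "dz": 0, "rx": 0, "ry": 0, "rz": 0},
  {"dx": -0.15, "dy": 0.5, "dz": 0, "rx": 0, "ry": 0, "rz": 0},
])

```text
clock: 10.27
tcp_pos: [0.5234, -0.0759, 0.0252]
orientation: [1.89, 2.509, -0.0]
contact_force: [2.3, -4.9, -2.3]
grip_width: 0.0093
gripper_force: 27.9
```

Request:
send_rows([
  {"dx": -0.15, "dy": 0.5, "dz": 0, "rx": 0, "ry": 0, "rz": 0},
  {"dx": -0.15, "dy": 0.5, "dz": 0, "rx": 0, "ry": 0, "rz": 0},
])

```text
clock: 10.43
tcp_pos: [0.5233, -0.0755, 0.0252]
orientation: [1.89, 2.509, -0.0]
contact_force: [1.8, -4.7, -1.2]
grip_width: 0.0091
gripper_force: 28.0
```

```bash
python3 look.py
```

```text
t 10.43 tcp [523.3 -75.5  25.2] fix [106.5   1.1  25.2] F [ 1.8 -4.7 -1.2] Ffix [5.1 0.4] w 9.1 gf 28.0
wires [[20, -15, 65], [21, -17, 63], [23, -15, 67], [24, 15, 64], [26, 16, 64], [27, -16, 62], [28, -14, 65], [30, -16, 61], [31, -13, 62], [32, 17, 62], [33, 15, 62], [35, -14, 62], [36, -17, 61], [37, 14, 62], [39, -17, 60], [40, 14, 59], [42, 16, 62], [42, 15, 59], [45, 16, 60], [45, -17, 59], [46, -13, 61], [48, 16, 59], [49, 14, 57], [51, 16, 60], [52, 15, 58], [54, -16, 60], [54, -17, 57], [55, 14, 57], [58, 15, 57], [59, 13, 56], [60, 16, 58]]
bar [[81, -15, 54], [84, -16, 53], [86, -15, 53], [88, -13, 52], [105, -16, 61], [107, -15, 62], [111, -16, 57]]
lip []
handle 198 [-57.3  -1.9 139. ] [-40.9  -2.7 114.7]
```

Request:
send_rows([
  {"dx": -0.15, "dy": 0.5, "dz": 0, "rx": 0, "ry": 0, "rz": 0},
  {"dx": -0.15, "dy": 0.5, "dz": 0, "rx": 0, "ry": 0, "rz": 0},
])

```text
clock: 10.85
tcp_pos: [0.5233, -0.0753, 0.0253]
orientation: [1.89, 2.508, -0.0]
contact_force: [2.6, -4.9, -2.1]
grip_width: 0.0095
gripper_force: 28.0
```

Request:
send_rows([
  {"dx": -0.15, "dy": 0.5, "dz": 0, "rx": 0, "ry": 0, "rz": 0},
  {"dx": -0.15, "dy": 0.5, "dz": 0, "rx": 0, "ry": 0, "rz": 0},
])

```text
clock: 11.02
tcp_pos: [0.5233, -0.0752, 0.0253]
orientation: [1.89, 2.508, -0.001]
contact_force: [2.4, -6.6, -1.4]
grip_width: 0.0091
gripper_force: 27.9
```

Request:
send_rows([
  {"dx": -0.15, "dy": 0.5, "dz": 0, "rx": 0, "ry": 0, "rz": 0},
  {"dx": -0.15, "dy": 0.5, "dz": 0, "rx": 0, "ry": 0, "rz": 0},
])

```text
clock: 11.18
tcp_pos: [0.5232, -0.0751, 0.0254]
orientation: [1.89, 2.507, -0.001]
contact_force: [4.0, -8.3, -3.3]
grip_width: 0.0094
gripper_force: 27.8
```

Request:
send_rows([
  {"dx": 0.3, "dy": -1, "dz": 0, "rx": 0, "ry": 0, "rz": 0},
  {"dx": 0.3, "dy": -1, "dz": 0, "rx": 0, "ry": 0, "rz": 0},
])

```text
clock: 11.35
tcp_pos: [0.5232, -0.0751, 0.0253]
orientation: [1.89, 2.509, -0.0]
contact_force: [2.3, -5.3, -0.7]
grip_width: 0.0095
gripper_force: 28.1
```

Request:
send_rows([
  {"dx": 0, "dy": 0, "dz": 0, "rx": 0, "ry": 0, "rz": 0},
  {"dx": 0, "dy": 0, "dz": 0, "rx": 0, "ry": 0, "rz": 0},
  {"dx": 0, "dy": 0, "dz": 0, "rx": 0, "ry": 0, "rz": 0},
], jaw=40)

```text
clock: 11.6
tcp_pos: [0.5223, -0.0732, 0.0249]
orientation: [-1.887, -2.509, -0.001]
contact_force: [-0.2, 0.4, 0.4]
grip_width: 0.0397
gripper_force: 0.0
```

Request:
send_rows([
  {"dx": 0, "dy": 0, "dz": 10, "rx": 0, "ry": 0, "rz": 0},
  {"dx": 0, "dy": 0, "dz": 35, "rx": 0, "ry": 0, "rz": 0},
  {"dx": 0, "dy": 0, "dz": 70, "rx": 0, "ry": 0, "rz": 0},
  {"dx": 0, "dy": 0, "dz": 100, "rx": 0, "ry": 0, "rz": 0},
  {"dx": 0, "dy": 0, "dz": 130, "rx": 0, "ry": 0, "rz": 0},
])

```text
clock: 12.02
tcp_pos: [0.5224, -0.0744, 0.1571]
orientation: [-1.889, -2.509, -0.0]
contact_force: [0.3, -0.2, -0.6]
grip_width: 0.0398
gripper_force: 0.0
```

```bash
python3 look.py pics/g5.png
```

```text
t 12.02 tcp [522.4 -74.4 157.1] fix [105.2   0.7 157.1] F [ 0.3 -0.2 -0.6] Ffix [0.3 0.3] w 39.8 gf 0.0
wires [[20, -16, 65], [21, -17, 63], [22, -14, 65], [23, -16, 60], [25, 13, 63], [26, 16, 64], [27, -12, 63], [28, 14, 59], [30, 16, 63], [31, 14, 61], [32, -14, 64], [34, 14, 63], [35, 17, 61], [36, -16, 61], [37, 13, 62], [39, 15, 61], [40, 13, 60], [41, -15, 63], [43, 15, 60], [44, -15, 61], [45, -16, 58], [46, 14, 60], [48, -16, 60], [49, 14, 57], [50, 17, 59], [52, 14, 60], [53, -15, 59], [54, -17, 57], [56, 13, 59], [57, -17, 55], [58, 14, 55], [60, -16, 56]]
bar [[80, -15, 54], [82, -12, 56], [83, -14, 54], [84, -15, 52], [85, -13, 54], [86, 0, 53], [86, 14, 54], [86, 8, 52], [86, 13, 51], [87, -11, 53], [87, 12, 61], [87, 3, 59], [87, -12, 51], [87, -8, 50], [88, 6, 51], [88, -3, 54], [89, -1, 51], [90, -3, 50], [92, 5, 51], [94, 2, 52], [95, 0, 51], [96, -3, 51], [100, -4, 55], [103, -4, 58], [103, -4, 54], [106, -4, 60], [108, -2, 51], [109, -4, 57]]
lip [[74, -5, 63], [75, -2, 64], [76, 5, 65], [76, -9, 64], [78, 3, 65], [78, -7, 64], [79, 1, 63], [80, 5, 64], [80, -5, 63], [82, 2, 65], [82, -8, 63], [82, 10, 65], [83, -10, 62], [84, 3, 65], [85, -4, 65], [85, 5, 64], [86, -10, 65], [87, 3, 63], [87, -2, 65]]
handle 200 [-60.2   1.7 137.6] [-42.1  -2.6 113.6]
```

View pics/g5.png

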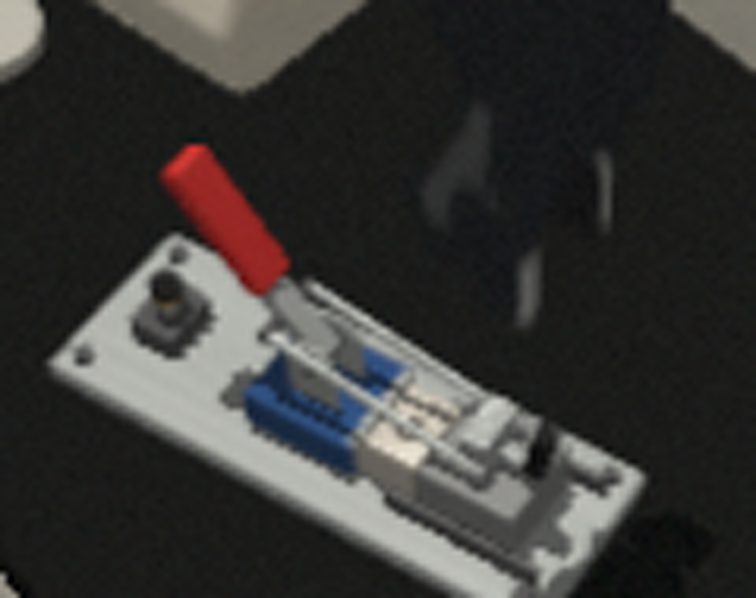

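The picture shows the cross bar under the keeper's lip with the tab standing at (543,450) free of the gripper, lever leaning back at (190,150)-(275,285), θ≈0.74. Seated. Next: close fingers and go to the handle.

Request:
send_rows([
  {"dx": -9, "dy": 31, "dz": 0, "rx": 0, "ry": 0, "rz": 0},
  {"dx": -18, "dy": 62, "dz": 0, "rx": 0, "ry": 0, "rz": 0},
  {"dx": -27, "dy": 93, "dz": -5, "rx": 0, "ry": 0, "rz": 0},
  {"dx": -36.4, "dy": 124, "dz": -20, "rx": 0, "ry": 0, "rz": 0},
  {"dx": -36.4, "dy": 124, "dz": -43, "rx": 0, "ry": 0, "rz": 0},
], jaw=0)

```text
clock: 12.68
tcp_pos: [0.485, 0.0565, 0.1114]
orientation: [-1.877, -2.516, -0.003]
contact_force: [-0.7, 0.4, -0.4]
grip_width: -0.0
gripper_force: 0.0
```

Run:
```python
from h import *
o,M,p=st()
S=grab('scene'); S["z"]=np.median([grab("scene")["z"] for _ in range(5)],0)
F=fix(pts(S))-[1,2.5,.5]; x,y,z=[F[...,i] for i in range(3)]; im=S["im"].astype(int)
red=(im[...,2]>90)&(im[...,1]<70)&(im[...,2]>2*im[...,1])
m=(x>-60)&(x<25)&(y>-60)&(y<30)&(z>100)&~red
for lo,hi in((-28,-16),(-16,-8),(-8,0),(0,8)):
    k=m&(y>lo)&(y<hi); q=F[k]; q=q[np.argsort(q[:,2])][:8]; print(lo,hi,q.round(0).astype(int).tolist())
k=red&(x<10)&(x>-110)&(abs(y)<25); q=F[k]; print("red",len(q),"side face fit",)
s=q[(q[:,1]<-7)]; c=s.mean(0); uu=np.linalg.svd((s-c)[:,[0,2]])[2][0]; print(c.round(1),uu.round(3),"phi",np.arctan(abs(uu[0]/uu[1])))
```

```text
t 12.68 tcp [485.   56.5 111.4] fix [-30.9   0.8 111.4] F [-0.7  0.4 -0.4] Ffix [-0.6 -0.6] w -0.0 gf 0.0
-28 -16 [[-26, -17, 153], [-26, -16, 156], [-18, -18, 170], [-13, -27, 178], [-16, -18, 182], [-14, -17, 182], [-11, -24, 183], [-35, -16, 183]]
-16 -8 [[-43, -10, 102], [-51, -11, 114], [-58, -11, 124], [-16, -8, 137], [-16, -11, 143], [-18, -13, 144], [-15, -9, 145], [-16, -11, 146]]
-8 0 [[-20, -7, 133], [-13, -7, 138], [-17, -7, 138], [-12, -5, 139], [-13, -8, 142], [-12, -4, 143], [-13, -6, 144], [-12, -4, 147]]
0 8 [[-50, 2, 125], [-14, 1, 136], [-13, 1, 141], [-13, 2, 144], [-15, 4, 148], [-13, 1, 148], [-14, 4, 155], [-12, 1, 155]]
red 159 side face fit
[-40.3 -10.1 116.4] [ 0.37  -0.929] phi 0.3794350025450867
```

Run:
```python
import numpy as np
for ph in np.r_[.5:1.65:.1]:
    c=np.array([-83*np.sin(ph)+6*np.cos(ph),52+83*np.cos(ph)+6*np.sin(ph)]); X,Z=c[0]+11,c[1]-24; d=X+24
    print(f"phi {ph:.1f} th {ph+.14:.2f} X {X:.1f} Z {Z:.1f}  from start dx {.2757*d:.1f} dy {-.9612*d:.1f} dz {Z-114.1:.1f}")
```

```text
phi 0.5 th 0.64 X -23.5 Z 103.7  from start dx 0.1 dy -0.5 dz -10.4
phi 0.6 th 0.74 X -30.9 Z 99.9  from start dx -1.9 dy 6.6 dz -14.2
phi 0.7 th 0.84 X -37.9 Z 95.3  from start dx -3.8 dy 13.3 dz -18.8
phi 0.8 th 0.94 X -44.4 Z 90.1  from start dx -5.6 dy 19.6 dz -24.0
phi 0.9 th 1.04 X -50.3 Z 84.3  from start dx -7.2 dy 25.3 dz -29.8
phi 1.0 th 1.14 X -55.6 Z 77.9  from start dx -8.7 dy 30.4 dz -36.2
phi 1.1 th 1.24 X -60.2 Z 71.0  from start dx -10.0 dy 34.8 dz -43.1
phi 1.2 th 1.34 X -64.2 Z 63.7  from start dx -11.1 dy 38.6 dz -50.4
phi 1.3 th 1.44 X -67.4 Z 56.0  from start dx -12.0 dy 41.7 dz -58.1
phi 1.4 th 1.54 X -69.8 Z 48.0  from start dx -12.6 dy 44.0 dz -66.1
phi 1.5 th 1.64 X -71.4 Z 39.9  from start dx -13.1 dy 45.5 dz -74.2
phi 1.6 th 1.74 X -72.1 Z 31.6  from start dx -13.3 dy 46.3 dz -82.5
```

Push to φ≈0.8, stepping half steps.

Request:
send_rows([
  {"dx": 0, "dy": 0, "dz": -5, "rx": 0, "ry": 0, "rz": 0},
  {"dx": 0.1, "dy": -0.5, "dz": -10.4, "rx": 0, "ry": 0, "rz": 0},
  {"dx": -0.9, "dy": 3, "dz": -12.3, "rx": 0, "ry": 0, "rz": 0},
  {"dx": -1.9, "dy": 6.6, "dz": -14.2, "rx": 0, "ry": 0, "rz": 0},
  {"dx": -1.9, "dy": 6.6, "dz": -14.2, "rx": 0, "ry": 0, "rz": 0},
])

```text
clock: 13.4
tcp_pos: [0.4842, 0.0568, 0.0975]
orientation: [-1.888, -2.51, 0.001]
contact_force: [0.6, -0.3, 0.0]
grip_width: -0.0
gripper_force: 0.0
```

Request:
send_rows([
  {"dx": -0.7, "dy": 2.2, "dz": -1.5, "rx": 0, "ry": 0, "rz": 0},
  {"dx": -1.3, "dy": 4.5, "dz": -3, "rx": 0, "ry": 0, "rz": 0},
  {"dx": -1.9, "dy": 6.7, "dz": -4.6, "rx": 0, "ry": 0, "rz": 0},
  {"dx": -1.9, "dy": 6.7, "dz": -4.6, "rx": 0, "ry": 0, "rz": 0},
])

```text
clock: 13.73
tcp_pos: [0.4828, 0.0631, 0.0932]
orientation: [1.889, 2.51, 0.0]
contact_force: [0.5, 0.2, 1.6]
grip_width: -0.0
gripper_force: 0.3
```

```bash
python3 look.py | grep -v wires
```

```text
t 13.73 tcp [482.8  63.1  93.2] fix [-37.8   0.4  93.2] F [0.5 0.2 1.6] Ffix [-0.   0.5] w -0.0 gf 0.3
bar [[81, -16, 55], [81, -12, 55], [82, -14, 54], [84, -15, 52], [85, -8, 53], [85, -18, 52], [85, -4, 53], [86, -14, 52], [86, 13, 59], [86, 8, 52], [86, -11, 53], [87, 8, 61], [87, -6, 61], [87, 3, 59], [87, -2, 60], [87, -2, 52], [87, -12, 51], [90, 3, 52], [91, -3, 52], [92, 4, 53], [94, -3, 50], [95, -1, 52], [96, -3, 51], [100, -4, 60], [103, -4, 57], [103, -4, 49], [106, -4, 60], [106, -4, 52], [109, -4, 57], [109, -4, 62]]
lip [[73, -9, 62], [75, -6, 65], [75, 2, 64], [77, -9, 65], [77, 8, 63], [78, -2, 66], [79, -3, 65], [80, 9, 63], [80, 4, 66], [81, -1, 64], [82, 6, 64], [83, -4, 64], [83, -1, 65], [84, -7, 64], [85, 0, 65], [86, -9, 64], [86, -5, 64]]
handle 82 [-55.6 -10.5 125.8] [-35.3  -5.8 101.3]
```

Request:
send_rows([
  {"dx": -0.9, "dy": 3.1, "dz": -2.6, "rx": 0, "ry": 0, "rz": 0},
  {"dx": -1.8, "dy": 6.3, "dz": -5.2, "rx": 0, "ry": 0, "rz": 0},
  {"dx": -2.6, "dy": 9.1, "dz": -8.1, "rx": 0, "ry": 0, "rz": 0},
  {"dx": -3.4, "dy": 12, "dz": -11, "rx": 0, "ry": 0, "rz": 0},
])

```text
clock: 14.32
tcp_pos: [0.4797, 0.0744, 0.0823]
orientation: [1.89, 2.509, 0.0]
contact_force: [-0.0, -3.8, 6.2]
grip_width: -0.0003
gripper_force: 3.6
```

```bash
python3 look.py | grep -v wires
```

```text
t 14.32 tcp [479.7  74.4  82.3] fix [-49.5   0.6  82.3] F [-0.  -3.8  6.2] Ffix [ 3.7 -1.1] w -0.3 gf 3.6
bar [[80, -15, 53], [81, -17, 52], [82, -14, 53], [83, 18, 52], [84, 12, 54], [84, 7, 52], [84, -7, 56], [85, -3, 51], [85, -3, 60], [85, -13, 50], [85, -9, 54], [86, 0, 53], [88, -3, 54], [89, -1, 52], [90, -3, 51], [93, 3, 54], [93, -3, 53], [96, -3, 51], [100, -4, 55], [100, -4, 60], [103, -4, 54], [106, -3, 55], [106, 0, 60]]
lip [[73, -3, 64], [74, 9, 63], [74, -5, 63], [76, 6, 64], [76, 1, 65], [77, 0, 63], [78, 7, 64], [79, -3, 64], [80, 5, 64], [80, 8, 65], [81, 7, 63], [82, -9, 64], [83, -5, 65], [84, 3, 65], [85, 6, 62], [85, -4, 65], [86, -9, 64]]
handle 97 [-70.5 -10.  112.4] [-44.9  -5.5  93. ]
```

Request:
send_rows([
  {"dx": -0.8, "dy": 2.6, "dz": -3.2, "rx": 0, "ry": 0, "rz": 0},
  {"dx": -1.5, "dy": 5.1, "dz": -6.4, "rx": 0, "ry": 0, "rz": 0},
  {"dx": -2.2, "dy": 7.3, "dz": -9.8, "rx": 0, "ry": 0, "rz": 0},
  {"dx": -2.8, "dy": 9.5, "dz": -13.3, "rx": 0, "ry": 0, "rz": 0},
])

```text
clock: 14.9
tcp_pos: [0.477, 0.0838, 0.0692]
orientation: [1.89, 2.509, 0.001]
contact_force: [1.1, -4.6, 6.2]
grip_width: -0.0003
gripper_force: 3.5
```

Request:
send_rows([
  {"dx": -0.6, "dy": 1.9, "dz": -3.6, "rx": 0, "ry": 0, "rz": 0},
  {"dx": -1.1, "dy": 3.8, "dz": -7.3, "rx": 0, "ry": 0, "rz": 0},
  {"dx": -1.5, "dy": 5.3, "dz": -11.1, "rx": 0, "ry": 0, "rz": 0},
  {"dx": -2, "dy": 6.9, "dz": -15, "rx": 0, "ry": 0, "rz": 0},
])

```text
clock: 15.23
tcp_pos: [0.4747, 0.0911, 0.0538]
orientation: [1.89, 2.509, 0.0]
contact_force: [0.6, -2.4, 2.0]
grip_width: -0.0001
gripper_force: 1.4
```

```bash
python3 look.py | grep -v wires
```

```text
t 15.23 tcp [474.7  91.1  53.8] fix [-67.    0.4  53.8] F [ 0.6 -2.4  2. ] Ffix [ 2.5 -0.1] w -0.1 gf 1.4
bar [[80, -15, 53], [81, -16, 51], [82, -8, 51], [82, -13, 52], [82, 15, 50], [82, -4, 51], [83, 4, 55], [83, -5, 62], [84, -11, 59], [84, -3, 50], [84, 2, 54], [86, 4, 53], [88, 1, 53], [91, -4, 53], [94, -3, 54], [97, -4, 62], [100, -4, 55], [102, -2, 59], [103, -3, 57]]
lip [[71, 4, 63], [72, -7, 64], [73, -4, 65], [73, 0, 65], [74, 9, 64], [75, -6, 65], [76, 2, 65], [77, -4, 64], [77, 3, 64], [78, 8, 64], [79, -3, 64], [80, -9, 63], [80, 4, 65], [81, -2, 65], [82, 6, 64], [82, -9, 65], [83, -1, 65], [84, 7, 64], [94, -3, 63]]
handle 89 [-73.2 -14.5  91.5] [-59.4  -4.7  71.8]
```

Request:
send_rows([
  {"dx": -0.3, "dy": 1.1, "dz": -4, "rx": 0, "ry": 0, "rz": 0},
  {"dx": -0.6, "dy": 2.3, "dz": -8, "rx": 0, "ry": 0, "rz": 0},
  {"dx": -0.9, "dy": 3.1, "dz": -12, "rx": 0, "ry": 0, "rz": 0},
  {"dx": -0.9, "dy": 3.1, "dz": -12, "rx": 0, "ry": 0, "rz": 0},
])

```text
clock: 15.82
tcp_pos: [0.473, 0.0945, 0.0411]
orientation: [-1.888, -2.51, 0.002]
contact_force: [0.8, -0.4, 0.6]
grip_width: -0.0001
gripper_force: 0.0
```

Request:
send_rows([
  {"dx": -0.1, "dy": 0.3, "dz": -1.5, "rx": 0, "ry": 0, "rz": 0},
  {"dx": -0.1, "dy": 0.3, "dz": -1.5, "rx": 0, "ry": 0, "rz": 0},
])

```text
clock: 15.98
tcp_pos: [0.4735, 0.0946, 0.0402]
orientation: [-1.889, -2.51, 0.0]
contact_force: [0.1, -0.6, 0.5]
grip_width: 0.0001
gripper_force: 0.0
```

Request:
send_rows([
  {"dx": -0.1, "dy": 0.3, "dz": -1.5, "rx": 0, "ry": 0, "rz": 0},
  {"dx": -0.1, "dy": 0.3, "dz": -1.5, "rx": 0, "ry": 0, "rz": 0},
])

```text
clock: 16.15
tcp_pos: [0.4735, 0.0948, 0.0389]
orientation: [-1.89, -2.51, 0.0]
contact_force: [-0.6, -0.0, -0.4]
grip_width: -0.0003
gripper_force: 0.0
```

Past dead centre, no contact force; feel for the stop in ~1 mm steps.

Request:
send_rows([
  {"dx": 0, "dy": 0, "dz": -1.5, "rx": 0, "ry": 0, "rz": 0},
  {"dx": 0, "dy": 0, "dz": -1.5, "rx": 0, "ry": 0, "rz": 0},
])

```text
clock: 16.32
tcp_pos: [0.4735, 0.0948, 0.0374]
orientation: [1.89, 2.51, 0.0]
contact_force: [0.9, -0.1, 0.1]
grip_width: -0.0
gripper_force: 0.0
```

Request:
send_rows([
  {"dx": 0, "dy": 0, "dz": -1, "rx": 0, "ry": 0, "rz": 0},
  {"dx": 0, "dy": 0, "dz": -1, "rx": 0, "ry": 0, "rz": 0},
])

```text
clock: 16.48
tcp_pos: [0.4734, 0.0948, 0.0364]
orientation: [-1.89, -2.51, 0.0]
contact_force: [-0.3, -0.7, -0.0]
grip_width: -0.0001
gripper_force: 0.0
```

Request:
send_rows([
  {"dx": 0, "dy": 0, "dz": -1, "rx": 0, "ry": 0, "rz": 0},
  {"dx": 0, "dy": 0, "dz": -1, "rx": 0, "ry": 0, "rz": 0},
])

```text
clock: 16.65
tcp_pos: [0.4734, 0.0948, 0.0354]
orientation: [-1.89, -2.51, 0.0]
contact_force: [1.1, 0.5, -0.9]
grip_width: -0.0004
gripper_force: 0.0
```

```bash
python3 look.py | grep -v wires
```

```text
t 16.65 tcp [473.4  94.8  35.4] fix [-70.9   0.2  35.4] F [ 1.1  0.5 -0.9] Ffix [-0.2  1.2] w -0.4 gf 0.0
bar [[80, -15, 53], [81, -17, 52], [82, 11, 50], [82, -13, 53], [83, 0, 55], [84, 13, 58], [84, 8, 60], [84, -7, 59], [85, -3, 51], [86, -1, 55], [87, -3, 53], [90, -2, 54], [94, -4, 55], [97, -4, 57], [100, -4, 56], [102, -2, 59], [102, -3, 56]]
lip [[72, 3, 64], [72, 7, 64], [73, -3, 64], [74, 5, 64], [74, -5, 63], [76, -3, 65], [76, 5, 65], [77, 0, 63], [78, 7, 65], [79, -8, 66], [80, 5, 64], [80, -6, 64], [81, 2, 64], [82, -8, 64], [83, 4, 63], [83, 9, 62], [84, -2, 63]]Traceback (most recent call last):
  File "look.py", line 8, in <module>
    m=(x<10)&(x>-110)&(abs(y)<16)&(z>66)&(S['im'][...,2]>100)&(S['im'][...,1]<80); q=F[m]; print('handle',len(q),q[np.argsort(q[:,2])][-1].round(1), q.mean(0).round(1))
                                                                                                                 ~~~~~~~~~~~~~~~~~~~~~^^^^
IndexError: index -1 is out of bounds for axis 0 with size 0
```

Request:
send_rows([
  {"dx": 0, "dy": 0, "dz": -1, "rx": 0, "ry": 0, "rz": 0},
  {"dx": 0, "dy": 0, "dz": -1, "rx": 0, "ry": 0, "rz": 0},
])

```text
clock: 17.07
tcp_pos: [0.4734, 0.0948, 0.0344]
orientation: [-1.89, -2.51, 0.0]
contact_force: [0.1, -0.8, 0.4]
grip_width: 0.0003
gripper_force: 0.0
```

Request:
send_rows([
  {"dx": 0, "dy": 0, "dz": -1, "rx": 0, "ry": 0, "rz": 0},
  {"dx": 0, "dy": 0, "dz": -1, "rx": 0, "ry": 0, "rz": 0},
])

```text
clock: 17.23
tcp_pos: [0.4734, 0.0948, 0.0334]
orientation: [-1.89, -2.51, 0.0]
contact_force: [0.6, 0.1, -0.3]
grip_width: -0.0
gripper_force: 0.0
```

Request:
send_rows([
  {"dx": 0, "dy": 0, "dz": -1, "rx": 0, "ry": 0, "rz": 0},
  {"dx": 0, "dy": 0, "dz": -1, "rx": 0, "ry": 0, "rz": 0},
])

```text
clock: 17.4
tcp_pos: [0.4736, 0.0948, 0.0325]
orientation: [1.89, 2.51, 0.0]
contact_force: [-0.5, 0.8, 0.6]
grip_width: -0.0001
gripper_force: 0.2
```

Request:
send_rows([
  {"dx": 0, "dy": 0, "dz": -1, "rx": 0, "ry": 0, "rz": 0},
  {"dx": 0, "dy": 0, "dz": -1, "rx": 0, "ry": 0, "rz": 0},
])

```text
clock: 17.57
tcp_pos: [0.4736, 0.0949, 0.0317]
orientation: [-1.89, -2.51, -0.0]
contact_force: [-0.3, -0.2, 4.7]
grip_width: 0.0
gripper_force: 2.5
```

Request:
send_rows([
  {"dx": 0, "dy": 0, "dz": -1, "rx": 0, "ry": 0, "rz": 0},
  {"dx": 0, "dy": 0, "dz": -1, "rx": 0, "ry": 0, "rz": 0},
])

```text
clock: 17.73
tcp_pos: [0.4736, 0.0949, 0.031]
orientation: [-1.89, -2.509, -0.001]
contact_force: [-2.4, -0.3, 10.4]
grip_width: -0.0001
gripper_force: 5.0
```

Request:
send_rows([
  {"dx": 0, "dy": 0, "dz": -0.8, "rx": 0, "ry": 0, "rz": 0},
  {"dx": 0, "dy": 0, "dz": -0.8, "rx": 0, "ry": 0, "rz": 0},
  {"dx": 0, "dy": 0, "dz": -0.8, "rx": 0, "ry": 0, "rz": 0},
])

```text
clock: 17.98
tcp_pos: [0.4736, 0.095, 0.0305]
orientation: [-1.89, -2.509, -0.001]
contact_force: [-3.4, 0.6, 13.0]
grip_width: -0.0003
gripper_force: 6.8
```

Request:
send_rows([
  {"dx": 0, "dy": 0, "dz": -0.4, "rx": 0, "ry": 0, "rz": 0},
  {"dx": 0, "dy": 0, "dz": -0.4, "rx": 0, "ry": 0, "rz": 0},
  {"dx": 0, "dy": 0, "dz": -0.4, "rx": 0, "ry": 0, "rz": 0},
])

```text
clock: 18.23
tcp_pos: [0.4737, 0.095, 0.0302]
orientation: [-1.89, -2.509, -0.001]
contact_force: [-4.7, -0.2, 15.0]
grip_width: -0.0001
gripper_force: 7.7
```

Request:
send_rows([
  {"dx": 0, "dy": 0, "dz": 3, "rx": 0, "ry": 0, "rz": 0},
  {"dx": 0, "dy": 0, "dz": 15, "rx": 0, "ry": 0, "rz": 0},
  {"dx": 0, "dy": 0, "dz": 40, "rx": 0, "ry": 0, "rz": 0},
  {"dx": 0, "dy": 0, "dz": 75, "rx": 0, "ry": 0, "rz": 0},
  {"dx": 0, "dy": 0, "dz": 110, "rx": 0, "ry": 0, "rz": 0},
])

```text
clock: 18.65
tcp_pos: [0.4726, 0.0942, 0.1399]
orientation: [-1.89, -2.509, 0.004]
contact_force: [0.4, -0.2, -0.6]
grip_width: 0.0001
gripper_force: 0.0
```

Request:
send_rows([
  {"dx": -8, "dy": 20, "dz": 30, "rx": 0, "ry": 0, "rz": 0},
  {"dx": -16, "dy": 40, "dz": 50, "rx": 0, "ry": 0, "rz": 0},
  {"dx": -16, "dy": 40, "dz": 50, "rx": 0, "ry": 0, "rz": 0},
])

```text
clock: 18.9
tcp_pos: [0.4587, 0.1395, 0.1931]
orientation: [1.884, 2.513, 0.012]
contact_force: [0.5, 0.3, -0.5]
grip_width: -0.0002
gripper_force: 0.0
```

```bash
sed -i "s/m=(x<10)/if 0: m=(x<10)/" look.py; python3 look.py pics/end.png | grep -v wires
```

```text
t 18.9 tcp [458.7 139.5 193.1] fix [-117.9   -1.6  193.1] F [ 0.5  0.3 -0.5] Ffix [-0.2  0.6] w -0.2 gf 0.0
bar [[81, -11, 54], [81, -12, 59], [82, -13, 52], [83, -5, 51], [83, 9, 53], [84, 3, 60], [84, 8, 60], [84, -7, 59], [84, 2, 53], [86, -1, 55], [88, -3, 53], [90, -2, 50], [94, -4, 59], [97, -5, 54], [100, -4, 55], [102, -2, 55], [102, 2, 55]]
lip [[71, -1, 65], [72, 7, 64], [73, -8, 65], [74, -5, 63], [74, 4, 65], [75, 2, 64], [76, -4, 64], [77, 9, 65], [77, 4, 63], [78, -7, 64], [79, 1, 64], [80, -9, 63], [81, -6, 65], [82, 1, 65], [82, 6, 65], [83, 0, 64], [84, 8, 64], [84, -2, 62]]
```

View pics/end.png

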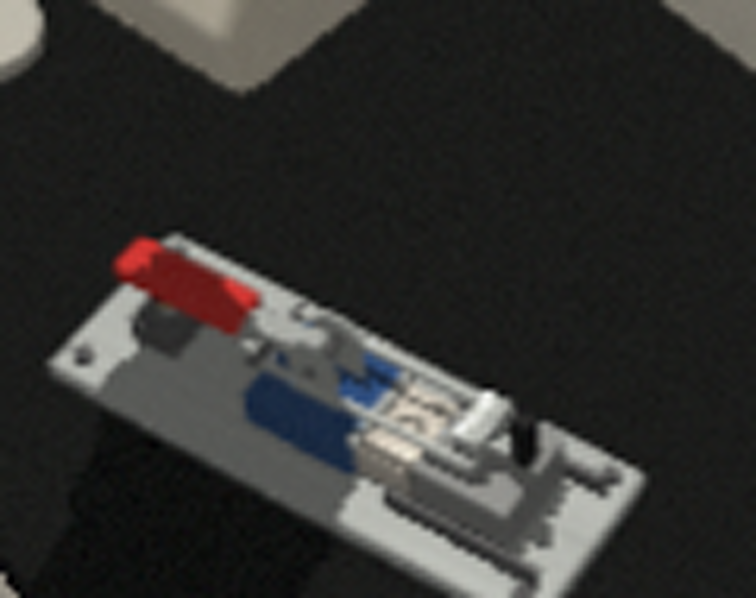

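The picture shows the red handle level on its stop at (185,285), the bar under the lip at (480,420), the jaw drawn in about 3 mm, and the gripper clear.

```bash
python3 -c "
from bench import r
print(r.hand_in())"
```

```text
the job is handed in; nothing more can be done
None
```

The latch is closed and the job is handed in: the loop is seated under the keeper's lip, the lever is past dead centre and was pressed onto its stop with about 15 N, and the gripper is clear; no verdict came back.

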